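# Hold the citrus clamp open at the loading mark

## Task

Unlock the citrus clamp: take the green-handled key out of its wooden holder, use it to turn the brass lock screw anticlockwise as far as it goes, and stand the key back in its holder. Then pull the sprung jaw back by its black handle until the black pointer stands level with the red mark, and finish while still gripping the handle there, so that I can drop in the next lemon. Turn the screw only with the key, and do not disturb the glass tumbler and the steel jigger.

Things in the scene. Friction and masses are not known exactly. Their poses are not given: they have to be found in the camera images.
- clamp: citrus clamp fixed to the worktop: wooden board 300 x 120 x 16 mm with a white V stop at its far end, a steel bridge over the slide, and a white jaw that a spring pushes toward the V stop. Origin on the worktop under the clamp's middle (board from -140 to +160 mm along x); x points from the handle end to the V stop, y across the clamp, z up. The jaw is pulled along -x. Nothing on the clamp is higher than 77 mm above the worktop
- jaw_handle (a point): centre of the black pull handle of the jaw: a bar 14 mm (clamp x) x 60 mm (clamp y) x 22 mm high, its centre 66 mm above the worktop, free on both sides in x (39 mm to the bridge, top 48 mm high, with the lock screw beyond); under the bar's middle a steel post 10 x 18 mm stands on the flat steel slide, 26 mm wide and 27.5 mm high. Axes as the clamp's
- jaw_pointer (a point): tip of the black pointer on the jaw's right-hand side (clamp -y), 52.5 mm from the clamp's middle line, 21.5 mm above the worktop. Axes as the clamp's
- mark (a point): tip of the red mark clip on the right-hand edge of the clamp board, beside the blank white scale strip; axes as the clamp's. The pointer is level with it when both have the same position along the clamp's x; the mark lies 35 to 55 mm in the pull direction from the pointer's rest position
- jaw (a joint): how far the jaw is pulled back, m: 0 closed, 0.08 end stop (beyond the mark). The spring pulls it home: 4 N at 0, rising 1 N per 10 mm. While the lock screw is locked it moves no more than about 10 mm
- lock_screw (a joint): turn of the brass lock screw, rad: 0 locked, grows anticlockwise seen from above up to its stop at 1.25 (72 degrees); the jaw is free from about 1.0 on. Friction torque about 0.04 N m; it stays where it is left. It starts between 0 and 0.1
- screw_slot (a point): centre of the mouth of the slot in the brass lock screw head (round, 42 mm across, head top 61 mm above the worktop, upright axis, on the clamp's middle line). The slot is a pocket 24 mm along this point's y and 7.5 mm along its x, 10 mm deep, closed at its ends; the point turns with the screw. At joint value 0 this point is turned -0.61 rad about z from the clamp's axes
- key_grip (a point): centre of the key's green handle, a flat block 16 mm (x) x 42 mm (y) x 46 mm high. The key is 123 mm long, loose, about 80 to 150 g, stands upright in its holder with z up: blade at the bottom 20 mm (y) x 4 mm (x), 11 mm long, then a round shank 18 mm across, with a collar 36 mm across whose underside is 42 mm above the tip. The handle's centre is 100 mm above the tip. Axes x, y across and along handle and blade. Half a turn about z makes no difference
- key_tip (a point): middle of the end of the key's blade; axes as key_grip
- key: the key as a whole; origin and axes as key_tip
- key_holder: dark wooden block 75 x 75 x 50 mm fixed to the worktop with an upright round hole 25 mm wide, 46 mm deep in its middle; origin at the centre of its underside. The key stands in it with its collar on the block's top, the tip 8 mm above the worktop. It may be to the left or to the right of the clamp
- tumbler: glass tumbler, 78 mm wide, 92 mm high, loose; origin at the centre of its underside; leave it alone
- jigger: double steel jigger, 43 mm wide, 73 mm high, loose; origin at the centre of its underside; leave it alone
Things that resemble listed ones, but are neither listed nor needed, are in the scene too. What is shaped like the key but blue or orange is not meant.

How it is judged:
By the outcome, as a careful person would: the job done as asked, in the order asked, and still so for the second after the job is handed in, while the arm keeps its last pose, push and grip.
It also fails if it takes over 64 s, if anything falls off the work surface, if the arm or the gripper's body presses on something with over 40 N, if the wrist force passes 120 N, or if a joint passes its speed limit or range.

## Robot

A 7-joint arm with a two-finger parallel gripper is mounted at the origin on a cart in front of the work surface, level with it; the furniture and walls round the work are solid. World frame = base frame: x ahead of the robot, y to its left, z up, the work surface at z = 0. Lengths are in m, angles in rad, forces in N, time in s.
With the tool pointing down it reaches from about 0.425 to 0.875 m from the base axis. Payload 4.7 kg.
Tool frame: the origin (TCP) lies between the finger pads; the fingertips stand 8 mm ahead of it and the grasp point (between the pads) lies 11 mm behind it; z points along the fingers, y is the direction in which the jaws open and shut (so a half turn about z gives the same grasp; the last joint's range is limited). The gripper opens to 87 mm and grips with 3 to 60 N. Pads are 19 mm wide; open, the fingers measure 117 mm over their backs; the gripper's body (75 mm by 190 mm) begins 51 mm behind the grasp point.
Start: joints at [1.122, 0.321, -0.07, 1.45, 0.023, 1.371, -0.057], TCP at [0.29, -0.582, 0.231] pointing down, gripper open.
Joint ranges: [-2.86, 2.86], [-0.3, 2.09], [-1.38, 1.24], [0.06, 2.45], [-1.56, 4.7], [0.09, 2.05], [-2.69, 2.69]. Speed limits (rad/s): [2.57, 2.57, 3.14, 3.14, 3.14, 3.14, 3.14].

## Interface

Orientations are given as a 3x3 rotation matrix whose columns are the frame's x, y, z axes.
In Python, from bench import sensors, eyes, robot gives the robot as it stands. The module is installed in compiled form; this text tells all that it offers.
- The arm moves only by the shell command python3 -m jog 'ROWS' [FORCE]. ROWS is a JSON object of lists of equal length, an entry for each row: "offset": the shift along the world's x, y, z in mm, a list of three; "dr": the turn, a rotation vector about the world's x, y, z in rad, a list of three; "claw": the finger opening in mm, from 0 to 87. A call has 1 to 8 rows; each row shifts and turns the commanded pose from where the row before left it; what a row does not reach is not made up. A row lasts 1/10 s, in which the tool goes at most 50 mm and 8.59 degrees, less where a joint would pass 70% of its speed; a pose out of reach is approached as far as the arm can. A call with a gripper value outside its range is refused whole. The fingers move at their own pace and stop on an object; FORCE is the grip in N (left out, the last holds). Time passes only in rows, so rows that do not move let the fingers close. It gives the time, the measured TCP pose, the force and the opening at its end, in the units of the state.
- sensors.get_obs(): the state, without advancing time (a new reading comes with each control period).
- eyes.grab_frame(name): name is "side" or "top"; returns a dict with "image" (400x640x3 uint8, blue, green, red), "fx", "fy", "cx", "cy" (pixels), "k1" (the pictures are not rectified: a ray, as slopes to the right and down, at radius r is drawn at 1 + k1 r^2 times it, then the intrinsics apply), "R" (3x3) and "t" (3): a world point X has camera coordinates R X + t. Camera axes: x right, y down, z forward; pixel columns grow to the right and rows downward; lengths in m; the calibration is good to about 2 mm. A picture is of the moment at which its call begins. There is no depth.
- robot.hand_in(): hands the job in, once; it reports no verdict.
The state is a dict: "time_s": time; "joint_positions": joint angles; "qvel": joint speeds; "tau": joint torques, N m; "eef_pos": TCP position; "ee_rot": TCP orientation; "contact_force": force on the tool from outside, world axes, zero at the start; "torque": the same for the moment, N m; "grip_width": finger opening in m.
Only numpy, scipy, OpenCV 4.12 (cv2) and the standard library are available. Lean on these libraries where they do the work, as an engineer would, in place of code of your own. Each camera call takes 0.05 s, during which the arm holds its last target.

## Working session

There is one attempt and no reset: what is moved stays moved. The work goes in short steps, Python scripts to look and compute and a shell command to move; the robot and the scene stay as the last step left them, time stands still between calls to the robot, and variables do not carry over. Pictures are saved under pics/ and viewed, and the job is handed in when it is done.

```bash
ls; mkdir -p pics
python3 - <<'E'
from bench import sensors, eyes, robot
import cv2
for n in("side","top"):
    f=eyes.grab_frame(n); cv2.imwrite(f"pics/{n}0.png",f["image"])
    print(n,{k:(v.tolist() if hasattr(v,'tolist') else v) for k,v in f.items() if k!="image"})
o=sensors.get_obs()
for k in("time_s","eef_pos","ee_rot","contact_force","grip_width"):print(k,o[k])
E
```

```text
pics
side {'fx': 404.60145755617765, 'fy': 404.60145755617765, 'cx': 313.3603268513116, 'cy': 202.45027769012486, 'k1': -0.011389046645279415, 'R': [[-0.9906588666919233, -0.13449935707451477, 0.02247070962868285], [-0.08805747082679805, 0.5051569533954574, -0.8585233452083919], [0.10411960274733101, -0.8524824780502892, -0.5122818881641007]], 't': [0.5937266650034856, 0.1094739090748831, 1.2956179652475117]}
top {'fx': 408.39180766660536, 'fy': 408.39180766660536, 'cx': 327.1735173100413, 'cy': 198.45882911637602, 'k1': 0.036881923662045506, 'R': [[-0.006918574952819609, -0.9996891687620312, -0.023952018297040484], [-0.9943808537864747, 0.009408192913619304, -0.10544289226392686], [0.10563546252799856, 0.0230879138507503, -0.9941368604425229]], 't': [0.024613082166317014, 0.5774644636233048, 1.087065657299071]}
time_s 0.1
eef_pos [ 0.28992144 -0.58123224  0.22955554]
ee_rot [[ 8.94782921e-01  4.46500524e-01 -8.97900117e-04]
 [ 4.46501403e-01 -8.94781725e-01  1.47040421e-03]
 [-1.46888363e-04 -1.71660624e-03 -9.99998516e-01]]
contact_force [ 0.06251906  0.70183025 -0.31169913]
grip_width 0.08709968712920828
```

View pics/side0.png

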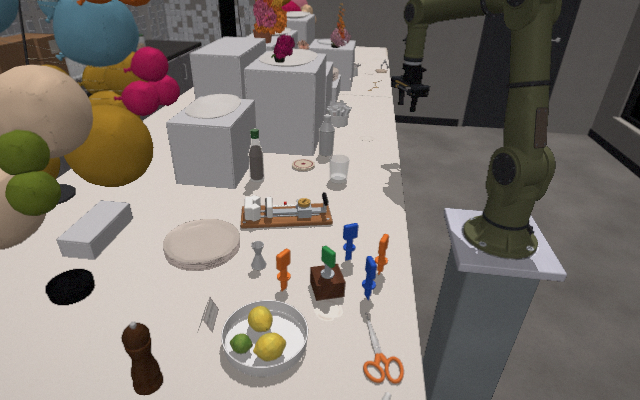

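View pics/top0.png

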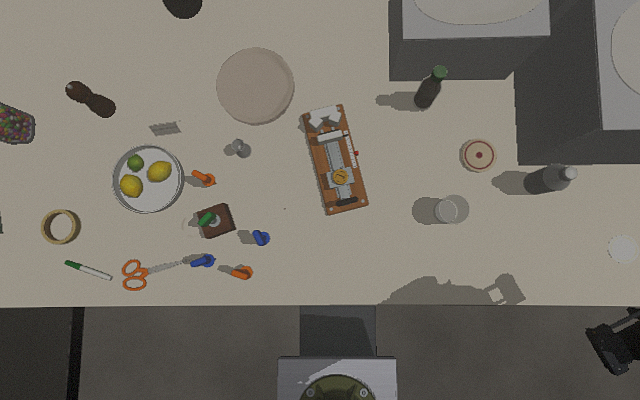

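The side view shows the clamp around (287,213) and the green key in its holder around (328,275). In the top view the clamp is at (335,160), the holder at (216,221), the tumbler at (448,209) and the jigger at (237,148). Next I'll zoom in.

```bash
cat > h.py <<'E'
import numpy as np, cv2
from scipy.optimize import least_squares
from bench import sensors, eyes, robot
def proj(f,X):
    X=np.atleast_2d(X); c=X@np.array(f["R"]).T+np.array(f["t"]); s=c[:,:2]/c[:,2:]
    s=s*(1+f["k1"]*(s**2).sum(1,keepdims=True))
    return s*[f["fx"],f["fy"]]+[f["cx"],f["cy"]]
def at_z(f,uv,z):
    d=(np.array(uv,float)-[f["cx"],f["cy"]])/[f["fx"],f["fy"]]; s=d.copy()
    for _ in range(20): s=d/(1+f["k1"]*(s@s))
    R=np.array(f["R"]); t=np.array(f["t"]); C=-R.T@t; r=R.T@np.array([s[0],s[1],1])
    return C+r*(z-C[2])/r[2]
def crop(f,x0,y0,w,h,s,name):
    im=cv2.resize(f["image"][y0:y0+h,x0:x0+w],None,fx=s,fy=s,interpolation=cv2.INTER_CUBIC)
    for i in range(0,w,10):
        cv2.line(im,(i*s,0),(i*s,4 if i%20 else 9),(0,0,255),1)
        if i%20==0: cv2.putText(im,str(x0+i),(i*s,20),0,.4,(0,0,255),1)
    for i in range(0,h,10):
        cv2.line(im,(0,i*s),(4 if i%20 else 9,i*s),(0,0,255),1)
        if i%20==0: cv2.putText(im,str(y0+i),(10,i*s+4),0,.4,(0,0,255),1)
    cv2.imwrite("pics/"+name,im)
def save(f,fn):
    np.save(fn,f,allow_pickle=True)
def load(fn): return np.load(fn,allow_pickle=True).item()
E
python3 - <<'E'
from h import *
t=eyes.grab_frame("top"); s=eyes.grab_frame("side"); save(t,"t0.npy"); save(s,"s0.npy")
crop(t,290,95,90,130,4,"tc.png"); crop(s,230,185,110,50,7,"sc.png")
crop(t,180,180,80,70,7,"tk.png"); crop(s,295,235,65,70,7,"sk.png")
E
```

```text
(no output)
```

View pics/tc.png

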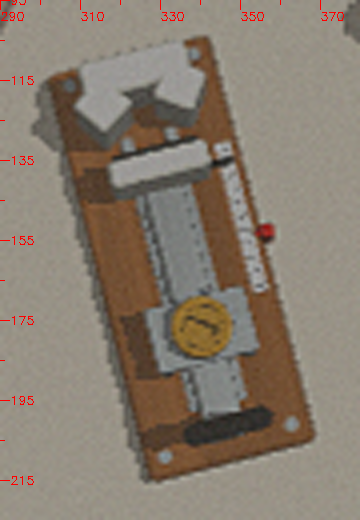

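View pics/sc.png

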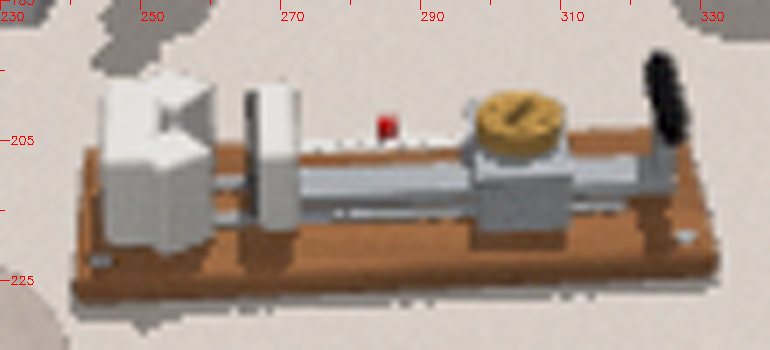

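View pics/tk.png

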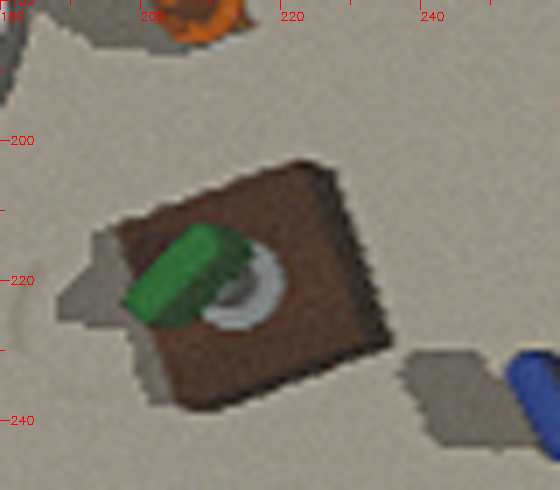

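View pics/sk.png

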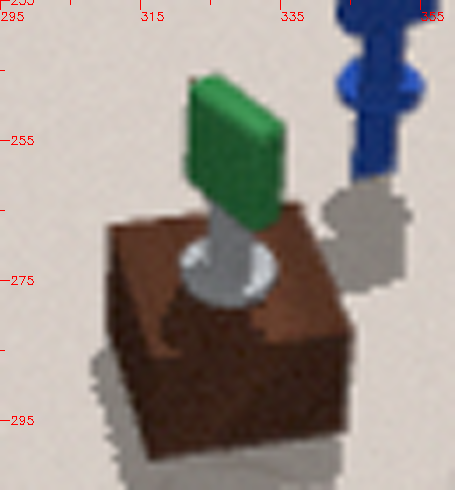

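The crops show the board corners, the brass screw, the black handle, the red mark (top ≈(356,152)) and the pointer (top ≈(345,135)). They also show the green handle over the holder. I'll fit poses to these features in both views.

```bash
cat > fit.py <<'E'
from h import *
t=load("t0.npy"); s=load("s0.npy")
def pc(x0,y0,sc,p): return [x0+(p[0]+.5)/sc-.5, y0+(p[1]+.5)/sc-.5]
T=lambda p:pc(290,95,4,p); S=lambda p:pc(230,185,7,p); TK=lambda p:pc(180,180,7,p); SK=lambda p:pc(295,235,7,p)
def tf(x,y,a,P):
    c,s_=np.cos(a),np.sin(a); P=np.atleast_2d(P)
    return np.c_[x+c*P[:,0]-s_*P[:,1], y+s_*P[:,0]+c*P[:,1], P[:,2]]
if __name__=="__main__":
    # clamp: model pts top/side
    ob=[(t,T((208,37)),(.16,-.06,.016)),(t,T((314,437)),(-.14,-.06,.016)),
        (s,S((88,148)),(.16,-.06,.016)),(s,S((686,127)),(-.14,-.06,.016)),(s,S((718,262)),(-.14,.06,.016)),(s,S((75,285)),(.16,.06,.016))]
    sc=[(t,T((202,326))),(s,S((519,112)))]
    def res(p):
        r=[]
        for f,uv,P in ob: r+=list(proj(f,tf(*p[:3],P))[0]-uv)
        for f,uv in sc: r+=list(proj(f,tf(*p[:3],(p[3],0,.061)))[0]-uv)
        return r
    r=least_squares(res,[.5,0,-.1,-.05],loss="soft_l1"); p=r.x
    print("clamp",p.round(4)); print(np.round(res(p),1).reshape(-1,2).tolist())
    # mark and pointer, handle in clamp frame
    def tri(obs,z=None):
        g=lambda q:np.concatenate([proj(f,q)[0]-uv for f,uv in obs])
        return least_squares(g,[.5,0,.05])
    def incl(X):
        d=np.array(X)-[p[0],p[1],0]; c,s_=np.cos(p[2]),np.sin(p[2]); return np.array([c*d[0]+s_*d[1],-s_*d[0]+c*d[1],d[2]])
    print("mark head tri",incl(tri([(t,T((264,232))),(s,S((387,127)))]).x))
    print("pointer top z21.5",incl(at_z(t,T((231,159)),.0215)))
    h=tri([(t,T((228,424))),(s,S((665,98)))]); print("handle",incl(h.x),h.x,h.fun)
    print("handle top z77",incl(at_z(t,T((228,424)),.077)))
    # holder
    ob2=[(t,TK((113,228)),(1,1)),(t,TK((303,160)),(1,-1)),(t,TK((180,405)),(-1,1)),(t,TK((362,350)),(-1,-1)),
         (s,SK((108,227)),(1,-1)),(s,SK((301,204)),(-1,-1)),(s,SK((350,328)),(-1,1)),(s,SK((155,355)),(1,1))]
    def r2(q): return np.concatenate([proj(f,tf(*q,(.0375*i,.0375*j,.05)))[0]-uv for f,uv,(i,j) in ob2])
    k=least_squares(r2,[.4,.3,.2],loss="soft_l1"); print("holder",k.x.round(4)); print(r2(k.x).round(1).reshape(-1,2).tolist())
    np.save("clamp.npy",p); np.save("holder.npy",k.x)
E
python3 fit.py
```

```text
clamp [ 0.6825 -0.0017  0.2405 -0.0498]
[[-0.3, -1.3], [0.2, 0.8], [-0.5, -0.5], [0.3, -0.5], [0.7, -1.0], [-0.3, -0.6], [-0.9, 0.0], [0.2, 0.2]]
mark head tri [ 0.01036364 -0.06281473  0.01823011]
pointer top z21.5 [ 0.06529408 -0.0531344   0.0215    ]
handle [-0.11889705 -0.00245833  0.06532433] [ 0.56762929 -0.03239199  0.06532433] [ 0.00150179  0.03661401 -0.04556121 -0.00722411]
handle top z77 [-0.11987246 -0.00192081  0.077     ]
holder [0.5198 0.3247 0.3425]
[[0.4, -0.2], [-0.4, -0.1], [-0.6, 0.8], [0.0, -1.1], [0.3, -0.7], [0.1, -0.7], [0.7, 0.3], [-0.4, 0.1]]
```

```bash
cat > sil.py <<'E'
from h import *
from scipy.optimize import minimize
from fit import tf
SS=6
def box(cx,cy,z0,z1,lx,ly): return np.array([(cx+i*lx/2,cy+j*ly/2,z) for i in(-1,1) for j in(-1,1) for z in(z0,z1)])
def cyl(cx,cy,z0,z1,r,n=40):
    a=np.linspace(0,2*np.pi,n,endpoint=False); return np.concatenate([np.c_[cx+r*np.cos(a),cy+r*np.sin(a),0*a+z] for z in(z0,z1)])
def cov(f,X,win):
    x0,y0,w,h=win; uv=(proj(f,X)-[x0-.5,y0-.5])*SS-.5
    m=np.zeros((h*SS,w*SS),np.float32); hull=cv2.convexHull(uv.astype(np.float32)).reshape(-1,2)
    cv2.fillConvexPoly(m,np.round(hull*16).astype(np.int32),1.,shift=4)
    return cv2.resize(m,(w,h),interpolation=cv2.INTER_AREA)
def green(im): 
    im=im.astype(float); return ((im[...,1]>1.35*im[...,2])&(im[...,1]>1.35*im[...,0])&(im[...,1]>35)).astype(float)
def brass(im):
    h=cv2.cvtColor(im,cv2.COLOR_BGR2HSV); return ((h[...,0]>=17)&(h[...,0]<=30)&(h[...,1]>90)).astype(float)
def dark(im): return (im.max(2)<52).astype(float)
def fitsil(obs,pts,x0,step):
    # obs: (frame,mask fn,win)
    ms=[fn(f["image"][w[1]:w[1]+w[3],w[0]:w[0]+w[2]]) for f,fn,w in obs]
    def c(p): return sum(((cov(f,pts(p),w)-m)**2).sum() for (f,_,w),m in zip(obs,ms))
    sim=np.vstack([x0]+[np.array(x0)+np.eye(len(x0))[i]*step[i] for i in range(len(x0))])
    r=minimize(c,x0,method="Nelder-Mead",options=dict(initial_simplex=sim,xatol=1e-5,fatol=.01,maxiter=400))
    return r.x,r.fun,[m.sum() for m in ms]
E
cat > f2.py <<'E'
from sil import *
t=load("t0.npy"); s=load("s0.npy")
kt=(190,195,40,45); ks=(310,235,40,45)
for nm,o in(("both",[(t,green,kt),(s,green,ks)]),("top",[(t,green,kt)]),("side",[(s,green,ks)])):
    print("key",nm,fitsil(o,lambda p:tf(*p,box(0,0,.085,.131,.016,.042)),[.52,.325,-.3],[.005,.005,.6]))
bt=(325,160,30,30); bs=(290,190,30,25)
for nm,o in(("both",[(t,brass,bt),(s,brass,bs)]),("top",[(t,brass,bt)]),("side",[(s,brass,bs)])):
    print("screw",nm,fitsil(o,lambda p:cyl(p[0],p[1],.051,.061,.021),[.634,-.0136],[.005,.005]))
p=np.load("clamp.npy");print(tf(*p[:3],[p[3],0,0]))
ht=(330,190,35,20);hs=(315,188,20,22)
for nm,o in(("both",[(t,dark,ht),(s,dark,hs)]),("top",[(t,dark,ht)]),("side",[(s,dark,hs)])):
    print("handle",nm,fitsil(o,lambda q:tf(*q,box(0,0,.055,.077,.014,.06)),[.567,-.031,.24],[.005,.005,.1]))
E
python3 f2.py
```

```text
key both (array([0.52080554, 0.32443071, 0.55810448]), np.float64(95.15740763906528), [np.float64(141.0), np.float64(223.0)])
key top (array([0.51945177, 0.32600856, 0.66795641]), np.float64(56.01388909388335), [np.float64(141.0)])
key side (array([0.52105528, 0.32406649, 0.54807014]), np.float64(34.14274692233009), [np.float64(223.0)])
screw both (array([ 0.63521542, -0.01513111]), np.float64(24.743827314587488), [np.float64(182.0), np.float64(92.0)])
screw top (array([ 0.6348828 , -0.01515987]), np.float64(18.156636230314138), [np.float64(182.0)])
screw side (array([ 0.63547018, -0.01326568]), np.float64(4.09336422944879), [np.float64(92.0)])
[[ 0.63419298 -0.01353795  0.        ]]
handle both (array([ 0.56629828, -0.03214606,  0.17636341]), np.float64(85.13117363267108), [np.float64(74.0), np.float64(42.0)])
handle top (array([ 0.56670026, -0.03209872,  0.25005523]), np.float64(60.11574099868261), [np.float64(74.0)])
handle side (array([ 0.56678811, -0.02602168,  0.13031339]), np.float64(22.367284010727836), [np.float64(42.0)])
```

Run:
```python
from sil import *
t=load("t0.npy"); s=load("s0.npy")
for n,f,w,p in(("t",t,(190,195,40,45),[.5195,.326,.668]),("s",s,(310,235,40,45),[.5208,.3244,.56])):
    im=f["image"][w[1]:w[1]+w[3],w[0]:w[0]+w[2]]; m=green(im)
    big=cv2.resize(im,None,fx=9,fy=9,interpolation=cv2.INTER_NEAREST)
    mm=cv2.cvtColor((m*255).astype(np.uint8),cv2.COLOR_GRAY2BGR); mm=cv2.resize(mm,None,fx=9,fy=9,interpolation=cv2.INTER_NEAREST)
    uv=proj(f,tf(*p,box(0,0,.085,.131,.016,.042))); h=cv2.convexHull(((uv-[w[0]-.5,w[1]-.5])*9).astype(np.float32)).astype(int)
    for a in(big,mm): cv2.polylines(a,[h],True,(0,0,255),1)
    cv2.imwrite(f"pics/gm{n}.png",np.hstack([big,mm]))
```

```text
(no output)
```

View pics/gmt.png

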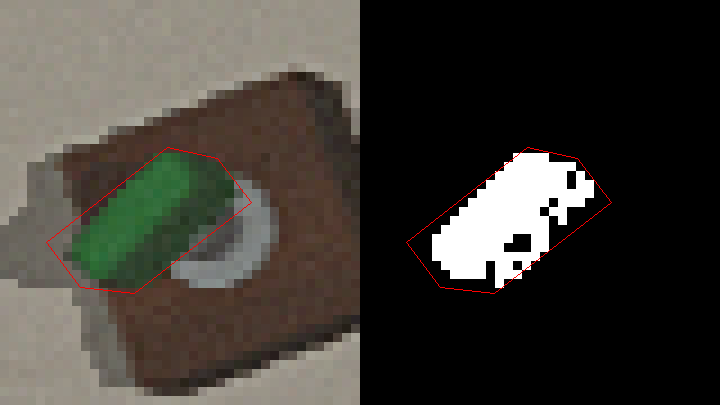

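View pics/gms.png

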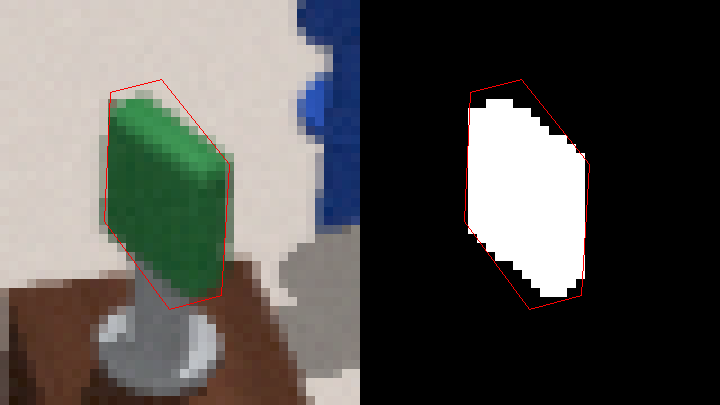

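Run:
```python
from sil import *
t=load("t0.npy"); s=load("s0.npy")
def ang(f,w,a,b,z):
    A,B=[at_z(f,[w[0]+q[0]/9-.5,w[1]+q[1]/9-.5],z) for q in(a,b)]; d=B-A
    print(A[:2].round(4),B[:2].round(4),"len",np.hypot(*d[:2]).round(4),"a",np.arctan2(-d[0],d[1]))
ang(t,(190,195),(165,152),(72,243),.131); ang(t,(190,195),(190,162),(95,257),.131)
ang(s,(310,235),(222,166),(140,97),.131);ang(s,(310,235),(216,180),(115,105),.131)
# collar ellipses (rim outer, estimated tops)
for f,win,gx in((t,(190,195,40,45),None),(s,(310,235,40,45),None)):
    pass
# fit with rounded handle: vertical profile rounded? use octagon-chamfer in y-z
def hand(c):
    P=[]
    for i in(-1,1):
        for j in(-1,1):
            for z0,sg in((.085,1),(.131,-1)):
                for k in np.linspace(0,np.pi/2,5):
                    P.append((i*.008,j*(.021-c+c*np.cos(k)),z0+sg*(c-c*np.sin(k))))
    return np.array(P)
def green2(im):
    im=im.astype(float); m=((im[...,1]>1.2*im[...,2])&(im[...,1]>1.15*im[...,0])).astype(np.uint8)
    return cv2.morphologyEx(m,cv2.MORPH_CLOSE,np.ones((3,3),np.uint8)).astype(float)
kt=(190,195,40,45); ks=(310,235,40,45)
for c in(.001,.004,.007):
  for nm,o in(("both",[(t,green2,kt),(s,green2,ks)]),("top",[(t,green2,kt)]),("side",[(s,green2,ks)])):
    print(c,nm,fitsil(o,lambda p:tf(*p,hand(c)),[.52,.325,.75],[.005,.005,.2]))
```

```text
[0.5374 0.3152] [0.5125 0.3403] len 0.0354 a 0.7828912819969301
[0.5346 0.3082] [0.5085 0.3338] len 0.0365 a 0.7935822732704926
[0.5048 0.339 ] [0.5303 0.3117] len 0.0374 a -2.3908689324963817
[0.5058 0.3454] [0.5367 0.3165] len 0.0423 a -2.3222009740513587
0.001 both (array([0.5205529 , 0.32395148, 0.60332859]), np.float64(65.53395126216162), [np.float64(164.0), np.float64(229.0)])
0.001 top (array([0.52035499, 0.32434593, 0.69979315]), np.float64(31.291666821473186), [np.float64(164.0)])
0.001 side (array([0.52047062, 0.32519637, 0.54961577]), np.float64(28.246913767189817), [np.float64(229.0)])
0.004 both (array([0.52040549, 0.32437009, 0.57717221]), np.float64(55.20293270632121), [np.float64(164.0), np.float64(229.0)])
0.004 top (array([0.52008922, 0.32500346, 0.70012403]), np.float64(28.471450887666453), [np.float64(164.0)])
0.004 side (array([0.52066666, 0.32511159, 0.55239731]), np.float64(22.10493853963039), [np.float64(229.0)])
0.007 both (array([0.52029604, 0.32516313, 0.59870655]), np.float64(48.64274735280809), [np.float64(164.0), np.float64(229.0)])
0.007 top (array([0.52047709, 0.32487223, 0.67013582]), np.float64(25.172068057466817), [np.float64(164.0)])
0.007 side (array([0.52050385, 0.3258377 , 0.56839574]), np.float64(18.425926214359986), [np.float64(229.0)])
```

Overlays agree: key at about (0.5204, 0.3248), blade yaw about 0.78 from the handle's edges. Clamp yaw is 0.24 and the screw is near (0.635, -0.0145). I'll move above the key now.

```bash
python3 -m jog '{"offset":[[22,45,5],[22,45,5],[22,45,5],[22,45,5],[22,45,5],[22,45,5],[22,45,5],[22,45,5]],"dr":[[0,0,0.095],[0,0,0.095],[0,0,0.095],[0,0,0.095],[0,0,0.095],[0,0,0.095],[0,0,0.095],[0,0,0.095]],"claw":[87,87,87,87,87,87,87,87]}' 
python3 -m jog '{"offset":[[5,45,0],[5,45,0],[5,45,0],[5,45,0],[5,45,0],[5,45,0],[5,45,0],[5,45,0]],"dr":[[0,0,0.095],[0,0,0.095],[0,0,0.095],[0,0,0.095],[0,0,0.095],[0,0,0.095],[0,0,0.095],[0,0,0.095]],"claw":[60,60,60,60,60,60,60,60]}'
```

```text
time_s: 1.0
eef_pos: [0.4654, -0.2221, 0.2706]
ee_rot: [[0.338, 0.941, 0.0], [0.941, -0.338, -0.001], [-0.0, 0.001, -1.0]]
contact_force: [0.6, -0.9, -0.0]
grip_width: 0.0869
time_s: 1.8
eef_pos: [0.5048, 0.1376, 0.2705]
ee_rot: [[-0.404, 0.915, 0.001], [0.915, 0.404, -0.001], [-0.001, 0.001, -1.0]]
contact_force: [1.4, -1.3, -0.3]
grip_width: 0.0598
```

```bash
python3 -m jog '{"offset":[[4,47,0],[4,47,0],[4,47,0],[3.5,46,0],[0,0,-40],[0,0,-40],[0,0,0]],"dr":[[0,0,0.091],[0,0,0.091],[0,0,0.091],[0,0,0.091],[0,0,0],[0,0,0],[0,0,0]],"claw":[60,60,60,60,60,60,60]}'
cat > look.py <<'E'
import sys
from h import *
n=sys.argv[1]
a=list(map(int,sys.argv[2:]))
t=eyes.grab_frame("top"); s=eyes.grab_frame("side"); save(t,"t_%s.npy"%n); save(s,"s_%s.npy"%n)
crop(t,*a[:5],"t_%s.png"%n); crop(s,*a[5:],"s_%s.png"%n)
E
python3 look.py a 180 170 80 80 7 280 215 80 80 7
```

```text
time_s: 2.5
eef_pos: [0.5176, 0.3206, 0.1845]
ee_rot: [[-0.701, 0.713, -0.009], [0.713, 0.701, -0.005], [0.003, -0.01, -1.0]]
contact_force: [-0.7, -0.5, -1.3]
grip_width: 0.0603
```

View pics/t_a.png

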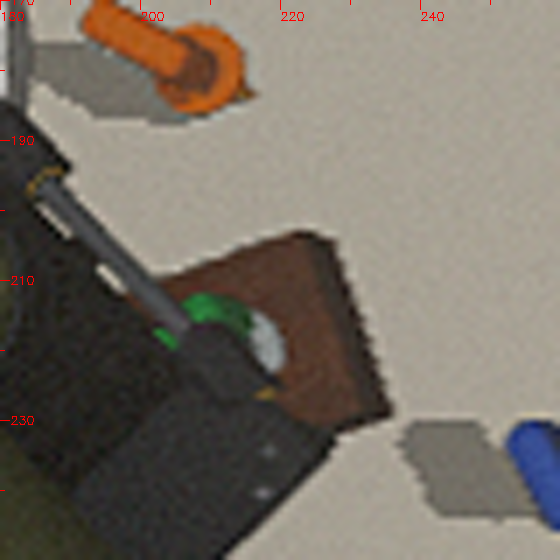

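View pics/s_a.png

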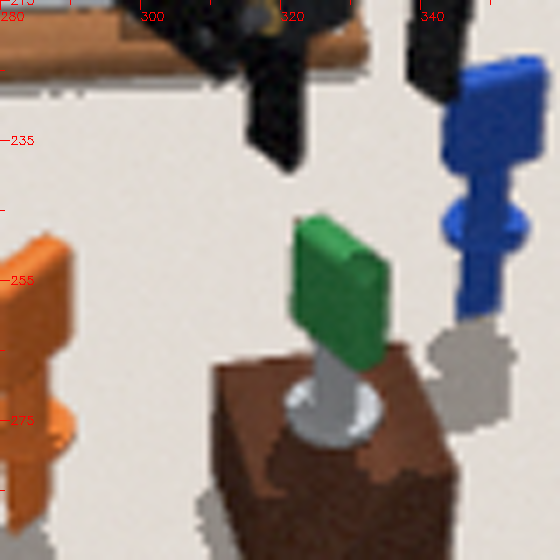

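The tool is lined up above the green key. Its fingers straddle the handle in the side view at (318,235) and (342,228). I'll check that it has settled, then descend.

```bash
python3 -c "
from h import *
o=sensors.get_obs();print(o['eef_pos'],o['ee_rot'])"
python3 -m jog '{"offset":[[0,0,-30],[0,0,-30],[0,0,0],[0,0,0]],"dr":[[0,0,0],[0,0,0],[0,0,0],[0,0,0]],"claw":[60,60,60,60]}'
```

```text
[0.52052024 0.32251247 0.19052336] [[-7.00092952e-01  7.14051108e-01 -9.34435572e-04]
 [ 7.14051607e-01  7.00092978e-01 -3.54392789e-04]
 [ 4.01137218e-04 -9.15343115e-04 -9.99999501e-01]]
time_s: 3.0
eef_pos: [0.5216, 0.3233, 0.1327]
ee_rot: [[-0.7, 0.714, 0.002], [0.714, 0.7, 0.001], [-0.001, 0.003, -1.0]]
contact_force: [1.3, 1.1, 0.5]
grip_width: 0.0601
```

```bash
python3 -m jog '{"offset":[[-0.5,1.5,-15],[0,0,-15],[0,0,0],[0,0,0],[0,0,0],[0,0,0],[0,0,0]],"dr":[[0,0,0],[0,0,0],[0,0,0],[0,0,0],[0,0,0],[0,0,0],[0,0,0]],"claw":[60,60,60,10,10,10,10]}' 30
python3 -m jog '{"offset":[[0,0,0],[0,0,0],[0,0,0],[0,0,0]],"dr":[[0,0,0],[0,0,0],[0,0,0],[0,0,0]],"claw":[10,10,10,10]}' 30
python3 look.py b 180 170 80 80 7 280 215 80 80 7
```

```text
time_s: 3.7
eef_pos: [0.5202, 0.3246, 0.1007]
ee_rot: [[-0.7, 0.714, 0.001], [0.714, 0.7, 0.0], [-0.0, 0.001, -1.0]]
contact_force: [-1.0, -0.3, 0.2]
grip_width: 0.0354
time_s: 4.1
eef_pos: [0.5202, 0.3245, 0.1005]
ee_rot: [[-0.7, 0.714, 0.001], [0.714, 0.7, 0.0], [-0.0, 0.001, -1.0]]
contact_force: [0.3, 0.8, 1.1]
grip_width: 0.0159
```

View pics/s_b.png

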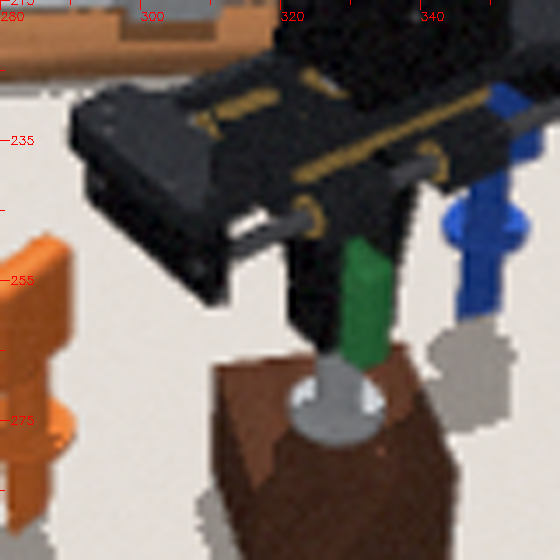

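The key is gripped (15.9 mm) and still seated, with its collar at (328,273). Before carrying it I'll zoom in on the screw head to get the slot's direction.

Run:
```python
from h import *
t=load("t0.npy"); s=load("s0.npy")
crop(t,326,162,28,28,20,"ts.png"); crop(s,290,190,30,24,20,"ss.png")
q=[]
for f in(t,s):
    pass
p=np.load("clamp.npy")
for q0 in(0,.1):
    a=p[2]-.61+q0
    for f in(t,s):
        c=np.array([.6345,-.0145,.061]); d=np.array([-np.sin(a),np.cos(a),0])*.012
        print(q0,proj(f,[c-d,c+d]).round(1).tolist())
```

```text
0 [[343.8, 177.6], [335.4, 174.5]]
0 [[305.7, 199.0], [302.0, 202.2]]
0.1 [[343.9, 177.2], [335.3, 174.9]]
0.1 [[305.3, 199.0], [302.4, 202.3]]
```

View pics/ts.png

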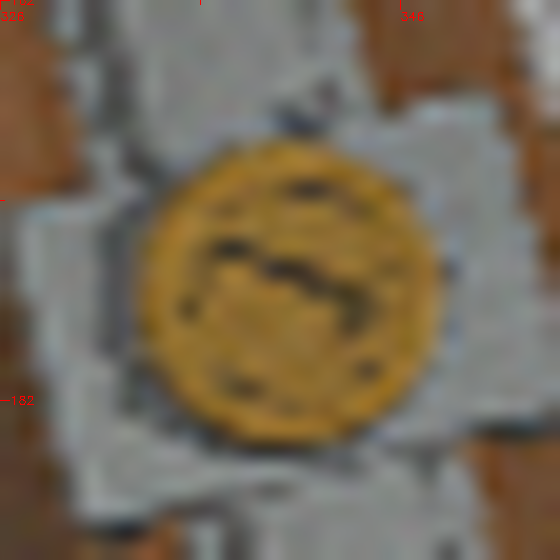

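View pics/ss.png

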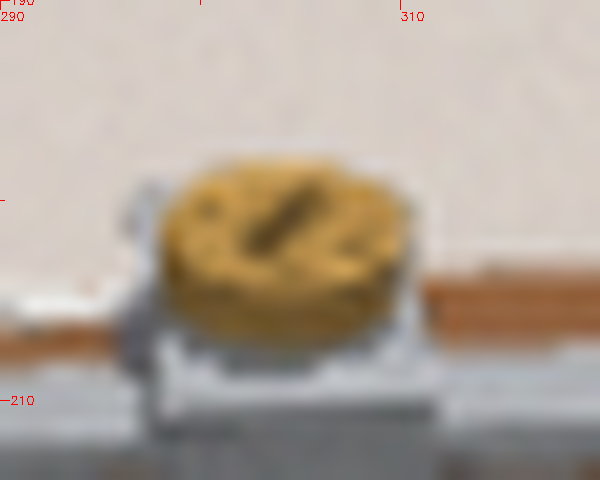

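The slot runs at about q0≈0 (slope matches -0.37 rad world yaw). I'll lift the key and carry it over.

```bash
python3 -m jog '{"offset":[[0,0,20],[0,0,30],[0,0,30],[0,0,30],[0,0,0]],"dr":[[0,0,0],[0,0,0],[0,0,0],[0,0,0],[0,0,0]],"claw":[10,10,10,10,10]}' 40
python3 -m jog '{"offset":[[11.5,-34,0],[11.5,-34,0],[11.5,-34,0],[11.5,-34,0],[11.5,-34,0]],"dr":[[0,0,-0.114],[0,0,-0.114],[0,0,-0.114],[0,0,-0.114],[0,0,-0.114]],"claw":[10,10,10,10,10]}'
python3 -m jog '{"offset":[[11.5,-34,0],[11.5,-34,0],[11.5,-34,0],[11.5,-34,0],[11,-33,0],[0,0,-15],[0,0,0],[0,0,0]],"dr":[[0,0,-0.114],[0,0,-0.114],[0,0,-0.114],[0,0,-0.114],[0,0,-0.114],[0,0,0],[0,0,0],[0,0,0]],"claw":[10,10,10,10,10,10,10,10]}'
python3 look.py c 290 130 90 90 6 250 150 100 80 6
```

```text
time_s: 4.7
eef_pos: [0.5214, 0.3261, 0.2145]
ee_rot: [[-0.7, 0.714, 0.006], [0.714, 0.7, 0.003], [-0.002, 0.006, -1.0]]
contact_force: [0.9, 0.8, -1.1]
grip_width: 0.016
time_s: 5.2
eef_pos: [0.577, 0.1526, 0.2088]
ee_rot: [[-0.2, 0.98, -0.002], [0.98, 0.2, -0.001], [-0.0, -0.002, -1.0]]
contact_force: [0.3, -0.6, -2.2]
grip_width: 0.0157
time_s: 6.0
eef_pos: [0.6334, -0.013, 0.1941]
ee_rot: [[0.354, 0.935, -0.003], [0.935, -0.354, 0.001], [0.0, -0.003, -1.0]]
contact_force: [0.7, 0.3, -0.9]
grip_width: 0.0156
```

View pics/t_c.png

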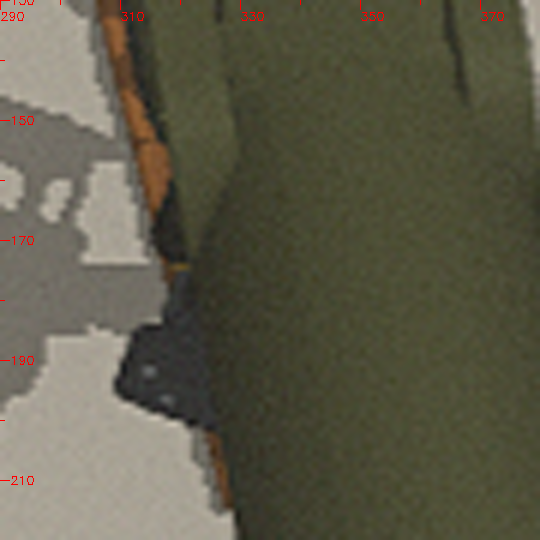

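View pics/s_c.png

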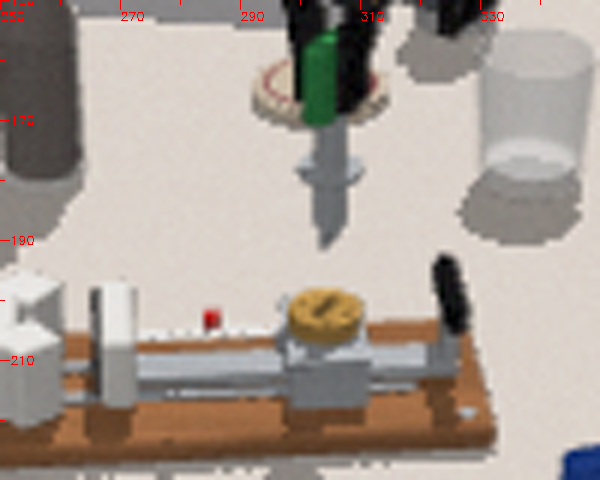

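The side view shows the key upright, blade tip at about (304,191), above the screw head at (304,201). The arm blocks the top view. I'll overlay the predicted key and screw on the side view.

```bash
cat > ov.py <<'E'
import sys
from sil import *
n=sys.argv[1]; dx,dy=[float(v) for v in sys.argv[2:4]]
x0,y0,w,h=[int(v) for v in sys.argv[4:8]]; k=int(sys.argv[8]); fs=float(sys.argv[9]) if len(sys.argv)>9 else 0
if fs: f=eyes.grab_frame("side"); save(f,"s_%s.npy"%n)
f=load("s_%s.npy"%n); o=sensors.get_obs(); p=np.array(o["eef_pos"]); R=np.array(o["ee_rot"])
# key frame: down axis = tool z ; tip = tcp+R*(dx along toolx, 0, .0925)
im=cv2.resize(f["image"][y0:y0+h,x0:x0+w],None,fx=k,fy=k,interpolation=cv2.INTER_CUBIC)
def put(P):  # key coords: x=tooly,y=toolx,z up from tip
    P=np.atleast_2d(P); L=np.c_[P[:,1]+dx,P[:,0],.0925+dy-P[:,2]]; return L@R.T+p
def dr(X,c,hull=True):
    uv=((proj(f,X)-[x0-.5,y0-.5])*k-.5).astype(np.float32)
    if hull: uv=cv2.convexHull(uv)
    cv2.polylines(im,[np.round(uv).astype(int).reshape(-1,1,2)],True,c,1)
dr(put(box(0,0,0,.011,.004,.020)),(0,0,255)); dr(put(cyl(0,0,.011,.077,.009)),(0,0,255)); dr(put(cyl(0,0,.042,.046,.018)),(0,0,255)); dr(put(box(0,0,.077,.123,.016,.042)),(0,255,0))
dr(cyl(.635,-.0145,.051,.061,.021),(255,0,0))
cv2.imwrite("pics/ov_%s.png"%n,im); print(p, put([0,0,0]))
E
python3 ov.py c 0 0 285 145 40 70 8
```

```text
[ 0.63423757 -0.01257929  0.19549335] [[ 0.6342391  -0.01251582  0.10299337]]
```

View pics/ov_c.png

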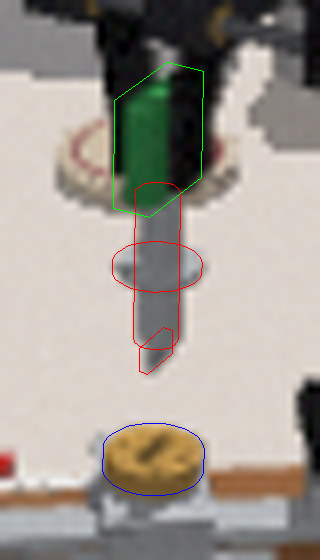

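The overlay agrees to about 1 mm. I'll correct by (+0.8,-1.9) mm and lower carefully.

```bash
python3 -m jog '{"offset":[[0.8,-1.9,-15],[0,0,-15],[0,0,-4],[0,0,0],[0,0,0]],"dr":[[0,0,0],[0,0,0],[0,0,0],[0,0,0],[0,0,0]],"claw":[10,10,10,10,10]}' 40
python3 ov.py d 0 0 285 145 40 70 8 1
```

```text
time_s: 6.6
eef_pos: [0.6353, -0.0164, 0.1613]
ee_rot: [[0.356, 0.935, -0.0], [0.935, -0.356, 0.0], [0.0, -0.0, -1.0]]
contact_force: [0.8, -0.7, -1.4]
grip_width: 0.0154
[ 0.63560112 -0.01635593  0.16167751] [[ 0.63567073 -0.01635468  0.06917754]]
```

View pics/ov_d.png

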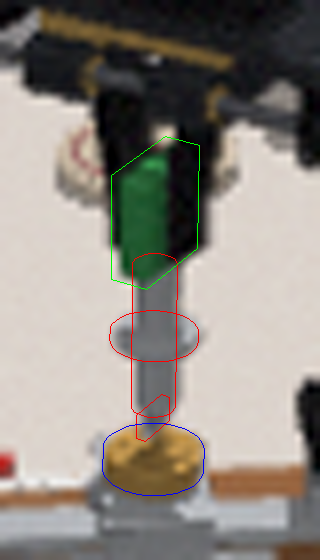

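Run:
```python
from h import *
for i in range(4):
    print(np.round(sensors.get_obs()['eef_pos'],4)); f=eyes.grab_frame("side")
print(np.round(sensors.get_obs()['eef_pos'],4))
save(f,"s_e.npy"); crop(f,285,150,40,60,12,"s_e.png")
```

```text
[ 0.6356 -0.0164  0.1617]
[ 0.6357 -0.0164  0.1619]
[ 0.6357 -0.0164  0.162 ]
[ 0.6357 -0.0165  0.162 ]
[ 0.6356 -0.0165  0.1619]
```

View pics/s_e.png

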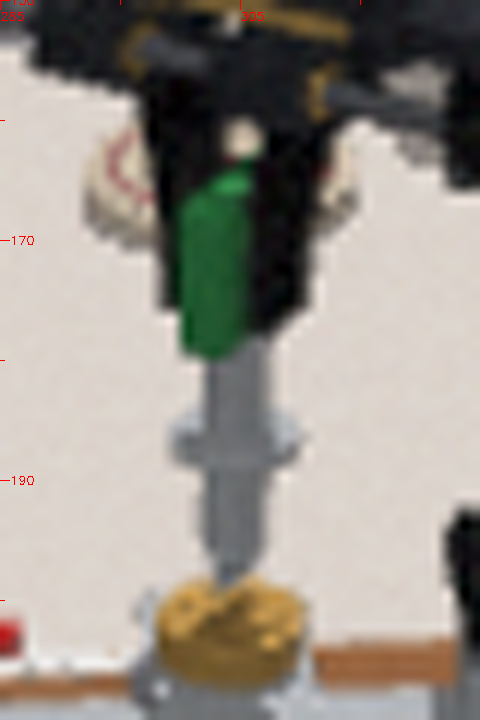

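```bash
python3 -m jog '{"offset":[[0,1.5,-4],[0,0,-3],[0,0,-3],[0,0,-2],[0,0,0],[0,0,0]],"dr":[[0,0,0],[0,0,0],[0,0,0],[0,0,0],[0,0,0],[0,0,0]],"claw":[10,10,10,10,10,10]}' 40
```

```text
time_s: 7.45
eef_pos: [0.6353, -0.015, 0.1493]
ee_rot: [[0.356, 0.934, -0.0], [0.934, -0.356, -0.0], [-0.0, -0.0, -1.0]]
contact_force: [-1.4, 0.1, -1.9]
grip_width: 0.016
```

```bash
python3 -m jog '{"offset":[[0,0,-2],[0,0,-1.5],[0,0,0],[0,0,0]],"dr":[[0,0,0],[0,0,0],[0,0,0],[0,0,0]],"claw":[10,10,10,10]}' 40
python3 ov.py f 0 0 285 150 40 60 10 1
```

```text
time_s: 7.85
eef_pos: [0.6353, -0.0149, 0.1458]
ee_rot: [[0.356, 0.935, -0.0], [0.935, -0.356, -0.0], [-0.0, 0.0, -1.0]]
contact_force: [-1.0, -0.8, -1.4]
grip_width: 0.0157
[ 0.63532601 -0.0149378   0.1458531 ] [[ 0.63533795 -0.01494167  0.0533531 ]]
```

View pics/ov_f.png

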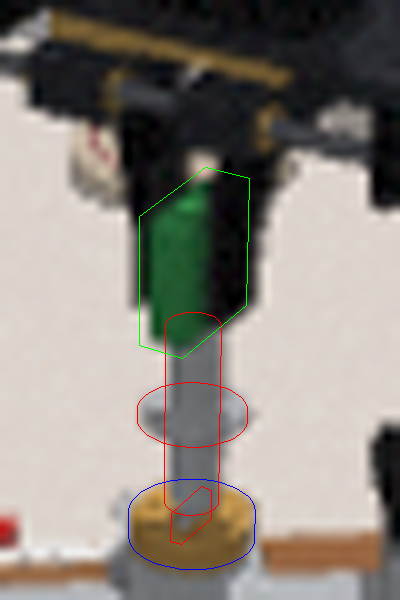

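The blade has gone 8 mm into the slot with no reaction force. Now I'll turn it anticlockwise.

```bash
python3 -m jog '{"offset":[[0,0,0],[0,0,0],[0,0,0],[0,0,0],[0,0,0],[0,0,0],[0,0,0],[0,0,0]],"dr":[[0,0,0.1],[0,0,0.1],[0,0,0.1],[0,0,0.1],[0,0,0.1],[0,0,0.1],[0,0,0],[0,0,0]],"claw":[10,10,10,10,10,10,10,10]}' 50
python3 -c "
from h import *
o=sensors.get_obs();print(o['torque'],o['contact_force'],np.arctan2(o['ee_rot'][1][1],o['ee_rot'][0][1]))"
python3 -m jog '{"offset":[[0,0,0],[0,0,0],[0,0,0],[0,0,0],[0,0,0],[0,0,0],[0,0,0],[0,0,0]],"dr":[[0,0,0.1],[0,0,0.1],[0,0,0.1],[0,0,0.1],[0,0,0.1],[0,0,0.1],[0,0,0],[0,0,0]],"claw":[10,10,10,10,10,10,10,10]}' 50
python3 -c "
from h import *
o=sensors.get_obs();print(o['torque'],o['contact_force'],np.arctan2(o['ee_rot'][1][1],o['ee_rot'][0][1]))"
```

```text
time_s: 8.7
eef_pos: [0.6358, -0.015, 0.146]
ee_rot: [[-0.231, 0.973, 0.001], [0.973, 0.231, 0.0], [-0.0, 0.001, -1.0]]
contact_force: [2.1, -0.5, -2.4]
grip_width: 0.0156
[-0.03307849 -0.65033959 -0.00148231] [ 2.07733126 -0.47709355 -2.36487093] 0.23353288978408815
time_s: 9.5
eef_pos: [0.636, -0.0147, 0.146]
ee_rot: [[-0.74, 0.673, 0.002], [0.673, 0.74, 0.001], [-0.001, 0.002, -1.0]]
contact_force: [2.9, 0.2, -2.3]
grip_width: 0.0156
[ 0.38697312 -1.12761501  0.0031091 ] [ 2.90667874  0.23833349 -2.3494802 ] 0.8326874798119214
```

```bash
for i in 1; do python3 -m jog '{"offset":[[0,0,0],[0,0,0],[0,0,0],[0,0,0],[0,0,0]],"dr":[[0,0,0.05],[0,0,0.05],[0,0,0.04],[0,0,0],[0,0,0]],"claw":[10,10,10,10,10]}' 50
python3 -c "
from h import *
o=sensors.get_obs();print(o['torque'],o['contact_force'],np.arctan2(o['ee_rot'][1][1],o['ee_rot'][0][1]))"; done
python3 -m jog '{"offset":[[0,0,0],[0,0,0],[0,0,0],[0,0,0],[0,0,0]],"dr":[[0,0,0.04],[0,0,0.04],[0,0,0],[0,0,0],[0,0,0]],"claw":[10,10,10,10,10]}' 50
python3 -c "
from h import *
o=sensors.get_obs();print(o['torque'],o['contact_force'],np.arctan2(o['ee_rot'][1][1],o['ee_rot'][0][1]))"
python3 ov.py g 0 0 285 150 40 60 10 1
```

```text
time_s: 10.0
eef_pos: [0.636, -0.0146, 0.1461]
ee_rot: [[-0.827, 0.562, 0.002], [0.562, 0.827, 0.001], [-0.001, 0.001, -1.0]]
contact_force: [3.7, 2.0, -2.9]
grip_width: 0.0155
[ 0.4902519  -1.52516214 -0.01280919] [ 3.7019481   1.96186257 -2.8777931 ] 0.9738096736996529
time_s: 10.5
eef_pos: [0.6359, -0.0146, 0.1461]
ee_rot: [[-0.869, 0.494, 0.002], [0.494, 0.869, 0.001], [-0.001, 0.001, -1.0]]
contact_force: [5.8, 1.4, -4.0]
grip_width: 0.0153
[ 0.61164671 -1.64784379 -0.02864087] [ 5.83127542  1.42998861 -4.00931075] 1.0541865027976332
[ 0.63589539 -0.01459231  0.14607632] [[ 0.63604117 -0.0145371   0.05357645]]
```

View pics/ov_g.png

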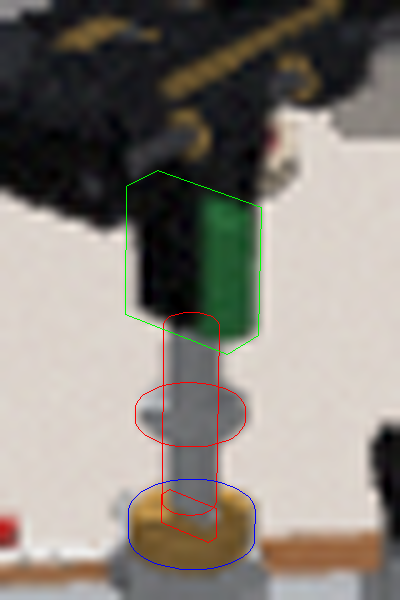

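```bash
for i in 1; do python3 -m jog '{"offset":[[0,0,0],[0,0,0],[0,0,0],[0,0,0]],"dr":[[0,0,0.04],[0,0,0.03],[0,0,0],[0,0,0]],"claw":[10,10,10,10]}' 50
python3 -c "
from h import *
o=sensors.get_obs();print(o['torque'],o['contact_force'],o['tau'][6],np.arctan2(o['ee_rot'][1][1],o['ee_rot'][0][1]))"; done
```

```text
time_s: 10.95
eef_pos: [0.636, -0.0145, 0.1461]
ee_rot: [[-0.902, 0.432, 0.002], [0.432, 0.902, 0.001], [-0.001, 0.002, -1.0]]
contact_force: [5.7, 2.3, -3.2]
grip_width: 0.0153
[ 0.66318707 -1.69555489 -0.13852634] [ 5.68306307  2.29722511 -3.17831013] 0.1270173629745841 1.12394255920633
```

```bash
for i in 1; do python3 -m jog '{"offset":[[0,0,0],[0,0,0],[0,0,0],[0,0,0]],"dr":[[0,0,0.04],[0,0,0.03],[0,0,0],[0,0,0]],"claw":[10,10,10,10]}' 50
python3 -c "
from h import *
o=sensors.get_obs();print(o['torque'],o['contact_force'],o['tau'][6],np.arctan2(o['ee_rot'][1][1],o['ee_rot'][0][1]))"; done
```

```text
time_s: 11.35
eef_pos: [0.636, -0.0145, 0.1461]
ee_rot: [[-0.93, 0.369, 0.002], [0.369, 0.93, 0.001], [-0.001, 0.002, -1.0]]
contact_force: [4.5, 1.8, -3.2]
grip_width: 0.0156
[ 0.69518149 -1.68286569 -0.42344855] [ 4.45383858  1.81806333 -3.20300887] 0.41116833686828613 1.1930699897864514
```

The stop is firmly reached: yaw moment -0.42 N·m against 0.04 of friction. I'll back off within the play and lift.

```bash
python3 -m jog '{"offset":[[0,0,0],[0,0,0],[0,0,0],[0,0,4],[0,0,6],[0,0,15],[0,0,15],[0,0,0]],"dr":[[0,0,-0.07],[0,0,-0.07],[0,0,-0.05],[0,0,0],[0,0,0],[0,0,0],[0,0,0],[0,0,0]],"claw":[10,10,10,10,10,10,10,10]}' 50
python3 -m jog '{"offset":[[0,0,28],[0,0,0]],"dr":[[0,0,0],[0,0,0]],"claw":[10,10]}' 50
python3 ov.py i 0 0 280 140 50 70 8 1
```

```text
time_s: 12.15
eef_pos: [0.6367, -0.0153, 0.1893]
ee_rot: [[-0.844, 0.536, 0.004], [0.536, 0.844, -0.001], [-0.004, 0.001, -1.0]]
contact_force: [-0.1, 0.2, -1.1]
grip_width: 0.0158
time_s: 12.35
eef_pos: [0.637, -0.0149, 0.2174]
ee_rot: [[-0.844, 0.536, 0.006], [0.536, 0.844, -0.001], [-0.005, 0.002, -1.0]]
contact_force: [1.3, 1.1, -0.6]
grip_width: 0.0158
[ 0.63624958 -0.0149731   0.21559771] [[ 0.63656172 -0.01501741  0.12309825]]
```

View pics/ov_i.png

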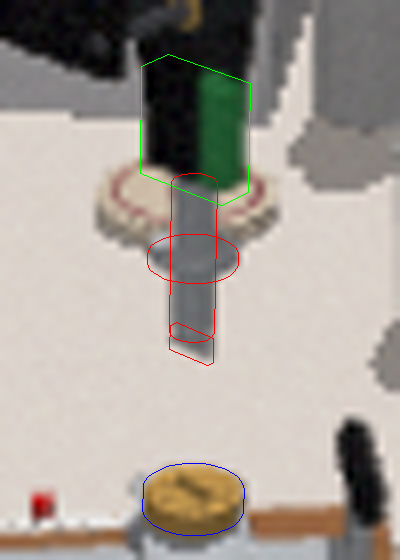

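Pulled free: the slot now runs down-right in the side view, from (302,200) to (307,202), matching about 1.25 rad. The key is still upright in the grip. Now back to the holder.

```bash
python3 -m jog '{"offset":[[-11.6,34,0],[-11.6,34,0],[-11.6,34,0],[-11.6,34,0],[-11.6,34,0]],"dr":[[0,0,-0.023],[0,0,-0.023],[0,0,-0.023],[0,0,-0.023],[0,0,-0.023]],"claw":[10,10,10,10,10]}' 50
python3 -m jog '{"offset":[[-11.6,34,0],[-11.6,34,0],[-11.6,34,0],[-11.6,34,0],[-11.6,33.5,0],[0,0,-20],[0,0,0],[0,0,0]],"dr":[[0,0,-0.023],[0,0,-0.023],[0,0,-0.023],[0,0,-0.023],[0,0,-0.023],[0,0,0],[0,0,0],[0,0,0]],"claw":[10,10,10,10,10,10,10,10]}' 50
python3 ov.py j 0 0 295 215 60 85 7 1
```

```text
time_s: 12.9
eef_pos: [0.576, 0.1558, 0.2126]
ee_rot: [[-0.777, 0.63, -0.002], [0.63, 0.777, -0.001], [0.001, -0.002, -1.0]]
contact_force: [0.1, 0.1, -1.2]
grip_width: 0.0154
time_s: 13.7
eef_pos: [0.5194, 0.323, 0.1927]
ee_rot: [[-0.7, 0.715, -0.002], [0.715, 0.7, -0.002], [-0.0, -0.003, -1.0]]
contact_force: [0.4, -0.0, -1.3]
grip_width: 0.0159
[0.51997084 0.32302292 0.19345955] [[0.51993484 0.32291785 0.10095962]]
```

View pics/ov_j.png

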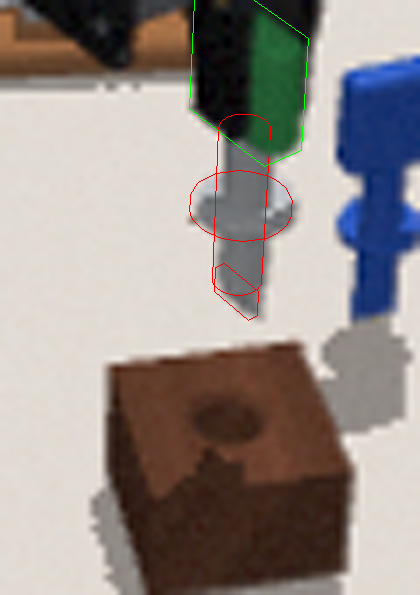

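Run:
```python
from h import *
f=load("s_j.npy"); c=[295+226.5/7-.5,215+420.5/7-.5]
print(at_z(f,c,.05), proj(f,[.52,.3245,.05]), c)
```

```text
[0.5207569  0.32783476 0.05      ] [[327.28431881 273.75696248]] [326.85714285714283, 274.57142857142856]
```

```bash
python3 -m jog '{"offset":[[0.7,2.5,-15],[0,0,-15],[0,0,-10],[0,0,-8],[0,0,-8],[0,0,0],[0,0,0]],"dr":[[0,0,0],[0,0,0],[0,0,0],[0,0,0],[0,0,0],[0,0,0],[0,0,0]],"claw":[10,10,10,10,10,10,10]}' 50
python3 ov.py k 0 0 295 215 60 85 7 1
```

```text
time_s: 14.45
eef_pos: [0.52, 0.3272, 0.1379]
ee_rot: [[-0.7, 0.714, 0.0], [0.714, 0.7, 0.0], [0.0, 0.0, -1.0]]
contact_force: [-0.2, -0.1, -1.3]
grip_width: 0.016
[0.52021961 0.32731998 0.13824463] [[0.52028383 0.3273661  0.04574466]]
```

View pics/ov_k.png

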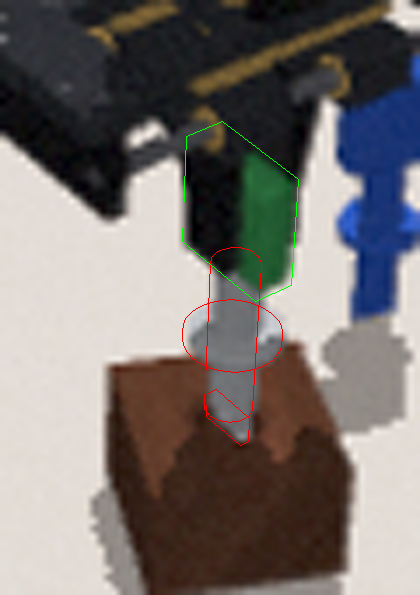

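```bash
python3 -m jog '{"offset":[[1,-1,-4],[0,0,-6],[0,0,-6],[0,0,0]],"dr":[[0,0,0],[0,0,0],[0,0,0],[0,0,0]],"claw":[10,10,10,10]}' 50
python3 -m jog '{"offset":[[0,0,-6],[0,0,-6],[0,0,-5],[0,0,0]],"dr":[[0,0,0],[0,0,0],[0,0,0],[0,0,0]],"claw":[10,10,10,10]}' 50
```

```text
time_s: 14.9
eef_pos: [0.5204, 0.3254, 0.1205]
ee_rot: [[-0.7, 0.714, -0.002], [0.714, 0.7, -0.001], [0.0, -0.002, -1.0]]
contact_force: [-0.7, -1.2, -2.3]
grip_width: 0.0159
time_s: 15.3
eef_pos: [0.5205, 0.3256, 0.1037]
ee_rot: [[-0.701, 0.714, -0.001], [0.714, 0.701, -0.001], [0.0, -0.002, -1.0]]
contact_force: [0.2, 0.2, -2.3]
grip_width: 0.0155
```

```bash
python3 -m jog '{"offset":[[0,0,-1.5],[0,0,-1.5],[0,0,0],[0,0,0]],"dr":[[0,0,0],[0,0,0],[0,0,0],[0,0,0]],"claw":[10,10,10,10]}' 50
python3 -m jog '{"offset":[[0,0,-1],[0,0,0],[0,0,0]],"dr":[[0,0,0],[0,0,0],[0,0,0]],"claw":[10,10,10]}' 50
```

```text
time_s: 15.7
eef_pos: [0.5211, 0.3261, 0.102]
ee_rot: [[-0.7, 0.714, 0.0], [0.714, 0.7, 0.0], [-0.0, 0.0, -1.0]]
contact_force: [-0.9, 0.2, -1.1]
grip_width: 0.0158
time_s: 16.0
eef_pos: [0.521, 0.326, 0.1008]
ee_rot: [[-0.7, 0.714, 0.0], [0.714, 0.7, 0.0], [-0.0, 0.0, -1.0]]
contact_force: [-0.7, 0.7, -0.7]
grip_width: 0.0159
```

```bash
python3 -m jog '{"offset":[[0,0,-1],[0,0,0],[0,0,0]],"dr":[[0,0,0],[0,0,0],[0,0,0]],"claw":[10,10,10]}' 50
python3 look.py l 180 170 80 80 7 280 215 80 80 7
```

```text
time_s: 16.3
eef_pos: [0.5212, 0.3261, 0.1004]
ee_rot: [[-0.7, 0.714, 0.001], [0.714, 0.7, -0.0], [-0.0, 0.0, -1.0]]
contact_force: [-1.3, -2.1, 4.6]
grip_width: 0.0157
```

View pics/s_l.png

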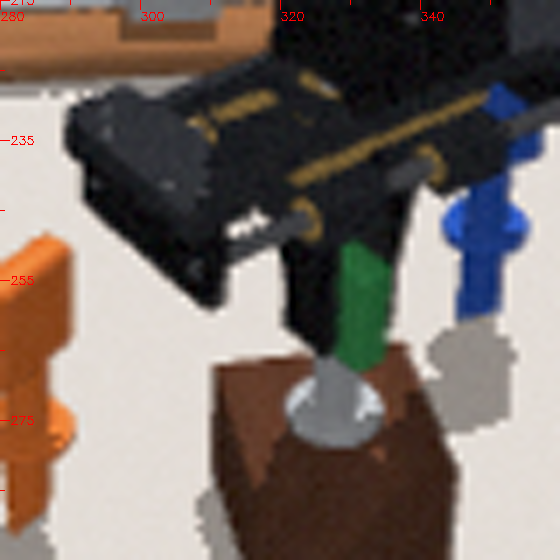

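The collar sits on the block at (328,274) and the force shows contact (+4.6 N). I'll release, rise and check.

```bash
python3 -m jog '{"offset":[[0,0,0],[0,0,0],[0,0,0],[0,0,0],[0,0,0],[0,0,0]],"dr":[[0,0,0],[0,0,0],[0,0,0],[0,0,0],[0,0,0],[0,0,0]],"claw":[40,40,40,40,40,40]}' 20
python3 -m jog '{"offset":[[0,0,10],[0,0,25],[0,0,35],[0,0,45],[4,-40,0],[4,-40,0],[4,-40,0],[4,-40,0]],"dr":[[0,0,0],[0,0,0],[0,0,0],[0,0,0],[0,0,-0.08],[0,0,-0.08],[0,0,-0.08],[0,0,-0.08]],"claw":[40,40,40,40,40,40,40,40]}' 20
python3 look.py m 180 170 90 80 7 280 190 80 110 5
```

```text
time_s: 17.0
eef_pos: [0.521, 0.326, 0.0997]
ee_rot: [[-0.7, 0.714, 0.0], [0.714, 0.7, 0.0], [0.0, 0.0, -1.0]]
contact_force: [-0.1, -0.7, -0.4]
grip_width: 0.0393
time_s: 17.8
eef_pos: [0.5371, 0.1648, 0.2159]
ee_rot: [[-0.438, 0.899, 0.002], [0.899, 0.438, 0.0], [-0.001, 0.001, -1.0]]
contact_force: [0.4, -0.6, 0.3]
grip_width: 0.04
```

View pics/s_m.png

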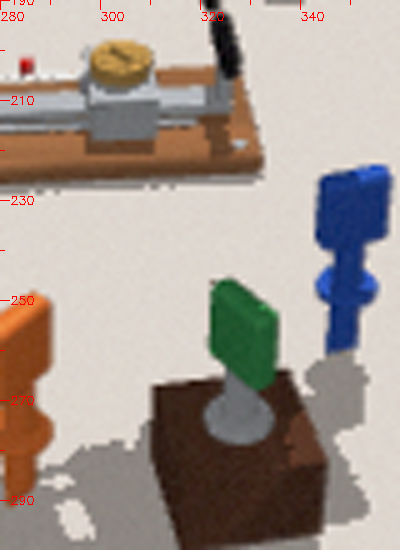

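View pics/t_m.png

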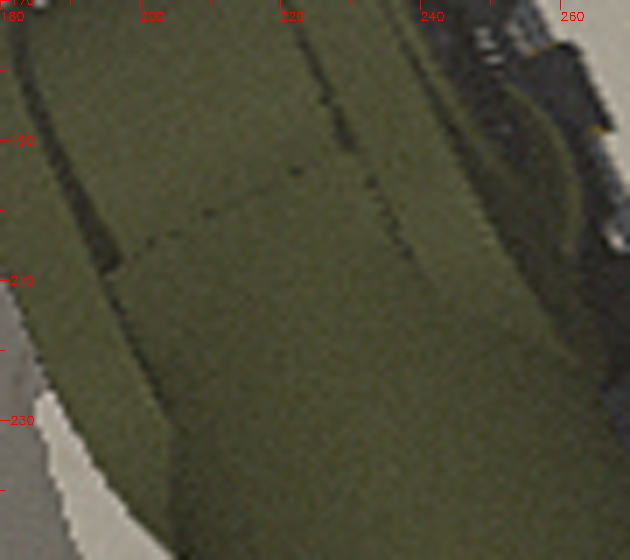

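The key stands upright in its holder, handle at (328,257) and collar on top. Now to the jaw handle.

```bash
python3 -m jog '{"offset":[[6.2,-39.3,0],[6.2,-39.3,0],[6.2,-39.3,0],[6.2,-39.3,0],[6.2,-39.3,0],[0,0,-50],[0,0,-40],[0,0,0]],"dr":[[0,0,-0.043],[0,0,-0.043],[0,0,-0.043],[0,0,-0.043],[0,0,-0.043],[0,0,0],[0,0,0],[0,0,0]],"claw":[40,40,40,40,40,40,40,40]}' 20
python3 look.py n 290 130 90 90 6 285 160 60 60 8; python3 -c "
from h import *
print(sensors.get_obs()['eef_pos'],sensors.get_obs()['ee_rot'])"
```

```text
time_s: 18.7
eef_pos: [0.564, -0.03, 0.1201]
ee_rot: [[-0.24, 0.971, -0.01], [0.971, 0.24, 0.002], [0.004, -0.009, -1.0]]
contact_force: [-0.3, -0.7, 0.3]
grip_width: 0.04
[ 0.56830378 -0.02940631  0.12575503] [[-2.40234144e-01  9.70714965e-01  1.14350792e-04]
 [ 9.70714711e-01  2.40233991e-01  7.61593955e-04]
 [ 7.11819703e-04  2.93962868e-04 -9.99999703e-01]]
```

View pics/s_n.png

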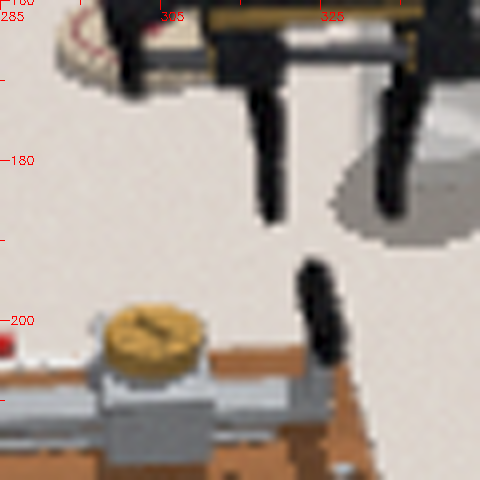

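View pics/t_n.png

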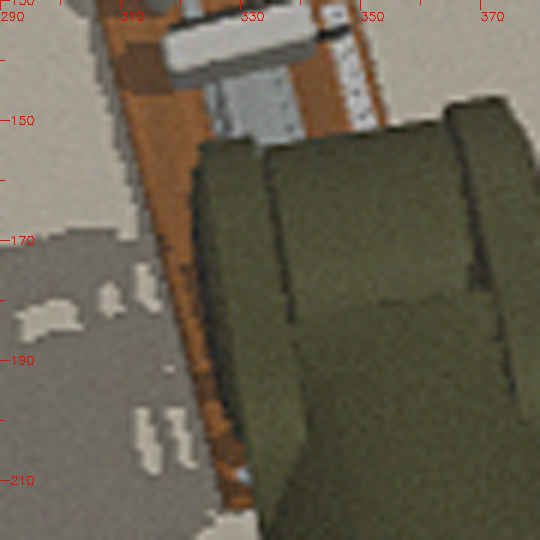

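```bash
python3 -m jog '{"offset":[[1,-1,-25],[0,0,-25],[0,0,-20],[0,0,0],[0,0,0]],"dr":[[0,0,0],[0,0,0],[0,0,0],[0,0,0],[0,0,0]],"claw":[40,40,40,40,40]}' 20
python3 look.py o 290 130 90 90 6 285 160 60 60 8
```

```text
time_s: 19.3
eef_pos: [0.5709, -0.0309, 0.0574]
ee_rot: [[-0.239, 0.971, 0.004], [0.971, 0.239, -0.0], [-0.001, 0.003, -1.0]]
contact_force: [0.3, 0.5, -0.1]
grip_width: 0.0403
```

View pics/s_o.png

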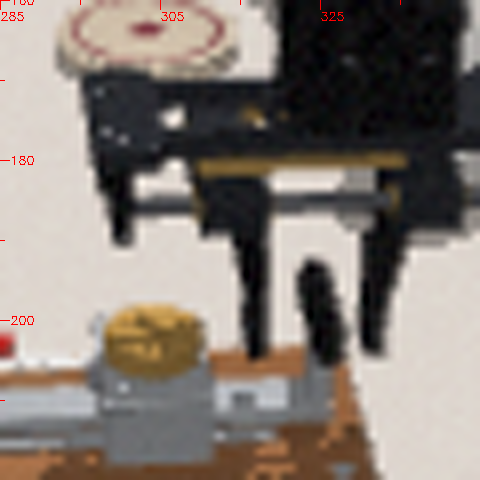

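The bar at (325,199) is between the fingers at (317,200) and (331,200). I'll close.

```bash
python3 -m jog '{"offset":[[-1,0,0],[0,0,0],[0,0,0],[0,0,0],[0,0,0],[0,0,0],[0,0,0],[0,0,0]],"dr":[[0,0,0],[0,0,0],[0,0,0],[0,0,0],[0,0,0],[0,0,0],[0,0,0],[0,0,0]],"claw":[5,5,5,5,5,5,5,5]}' 40
python3 -m jog '{"offset":[[0,0,0],[0,0,0]],"dr":[[0,0,0],[0,0,0]],"claw":[5,5]}' 40
```

```text
time_s: 20.2
eef_pos: [0.5682, -0.0315, 0.0549]
ee_rot: [[-0.239, 0.971, 0.001], [0.971, 0.239, -0.0], [-0.0, 0.001, -1.0]]
contact_force: [1.0, 0.1, 1.3]
grip_width: 0.0139
time_s: 20.4
eef_pos: [0.5682, -0.0315, 0.0549]
ee_rot: [[-0.239, 0.971, 0.001], [0.971, 0.239, -0.0], [-0.0, 0.001, -1.0]]
contact_force: [0.2, -0.5, 1.4]
grip_width: 0.0132
```

```bash
python3 -m jog '{"offset":[[-4.9,-1.2,0],[-4.9,-1.2,0],[-4.9,-1.2,0],[0,0,0]],"dr":[[0,0,0],[0,0,0],[0,0,0],[0,0,0]],"claw":[5,5,5,5]}' 50
python3 -m jog '{"offset":[[-4.9,-1.2,0],[-4.9,-1.2,0],[-4.9,-1.2,0],[-4.9,-1.2,0],[-4.9,-1.2,0],[0,0,0],[0,0,0]],"dr":[[0,0,0],[0,0,0],[0,0,0],[0,0,0],[0,0,0],[0,0,0],[0,0,0]],"claw":[5,5,5,5,5,5,5]}' 50
python3 look.py p 290 95 90 130 4 240 170 100 60 7
```

```text
time_s: 20.8
eef_pos: [0.5539, -0.035, 0.055]
ee_rot: [[-0.239, 0.971, 0.003], [0.971, 0.239, 0.0], [-0.0, 0.003, -1.0]]
contact_force: [4.8, 0.4, -2.9]
grip_width: 0.0134
time_s: 21.5
eef_pos: [0.5305, -0.0409, 0.055]
ee_rot: [[-0.239, 0.971, 0.004], [0.971, 0.239, 0.001], [-0.0, 0.004, -1.0]]
contact_force: [7.0, -0.5, -5.2]
grip_width: 0.0135
```

View pics/s_p.png

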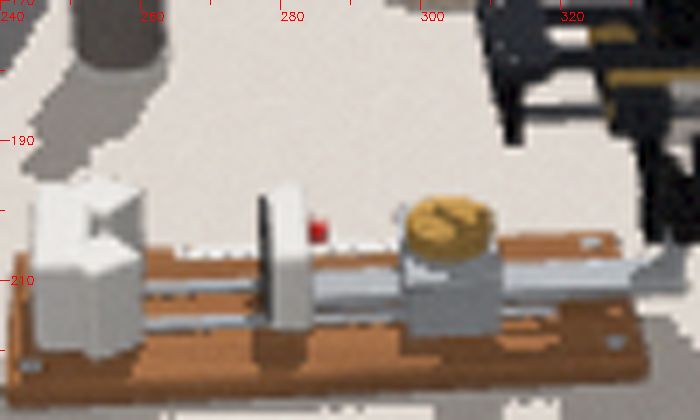

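View pics/t_p.png

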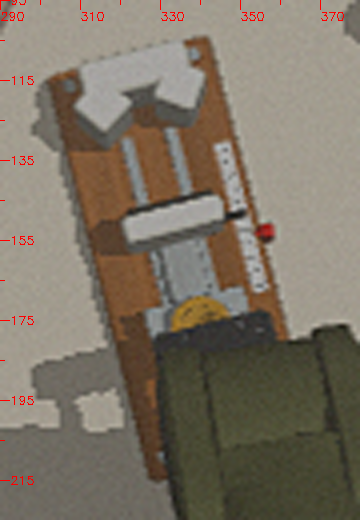

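The jaw is free: it moved 39 mm with about 7 N of spring force. The pointer is at top (348,148) and the red mark at (356,152). I'll zoom in with lines drawn square to the clamp axis.

```bash
cat > mk.py <<'E'
import sys
from sil import *
n=sys.argv[1]; k=20
f=load("t_%s.npy"%n); x0,y0,w,h=335,130,34,30
im=cv2.resize(f["image"][y0:y0+h,x0:x0+w],None,fx=k,fy=k,interpolation=cv2.INTER_CUBIC)
raw=im.copy()
p=np.load("clamp.npy")
for i,x in enumerate(np.arange(.0,.05,.005)):
    uv=((proj(f,tf(*p[:3],[(x,-.04,.0215),(x,-.075,.0215)]))-[x0-.5,y0-.5])*k).astype(int)
    cv2.line(im,tuple(map(int,uv[0])),tuple(map(int,uv[1])),(0,255,0) if i%2 else (255,0,0),1)
    cv2.putText(im,"%d"%round(x*1000),tuple(map(int,uv[1])),0,.4,(0,0,0),1)
cv2.imwrite("pics/mk_%s.png"%n,im)
# red centroid
b=f["image"].astype(int); m=((b[...,2]>b[...,1]+50)&(b[...,2]>b[...,0]+50)); m[:, :348]=0; m[:,364:]=0; m[:140]=0; m[165:]=0
yy,xx=np.nonzero(m); wt=(b[...,2]-b[...,1])[m]; print("red",(xx*wt).sum()/wt.sum(),(yy*wt).sum()/wt.sum(),m.sum())
E
python3 mk.py p
```

```text
red 356.01301871440194 152.16924328722538 13
```

View pics/mk_p.png

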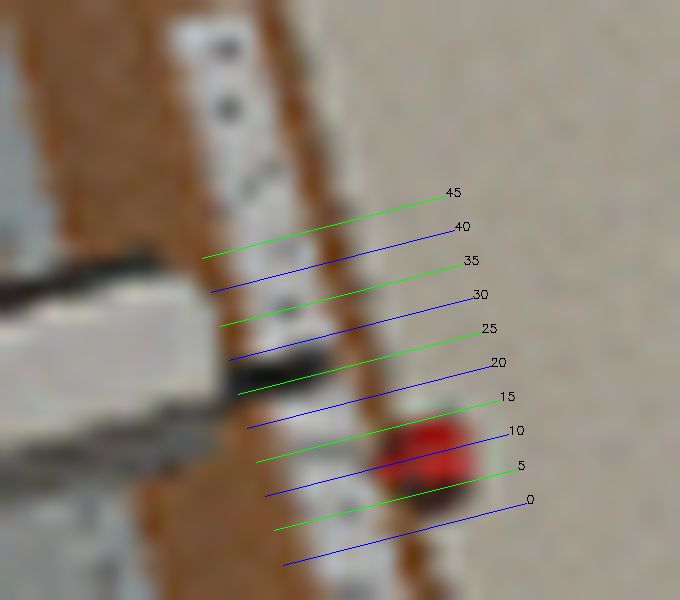

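The pointer is at about x=25.5 and the mark's tip at about 10.3 in the clamp frame, so about 15 mm remains. I'll pull 12 mm and look again.

```bash
python3 -m jog '{"offset":[[-3.9,-1,0],[-3.9,-1,0],[-3.9,-0.9,0],[0,0,0],[0,0,0],[0,0,0]],"dr":[[0,0,0],[0,0,0],[0,0,0],[0,0,0],[0,0,0],[0,0,0]],"claw":[5,5,5,5,5,5]}' 50
python3 look.py q 290 95 90 130 4 265 190 50 40 14; python3 mk.py q
```

```text
time_s: 22.2
eef_pos: [0.5193, -0.0437, 0.055]
ee_rot: [[-0.239, 0.971, 0.005], [0.971, 0.239, 0.001], [-0.0, 0.005, -1.0]]
contact_force: [10.1, -0.0, -5.8]
grip_width: 0.0132
red 355.9789555728761 152.4045206547155 14
```

View pics/mk_q.png

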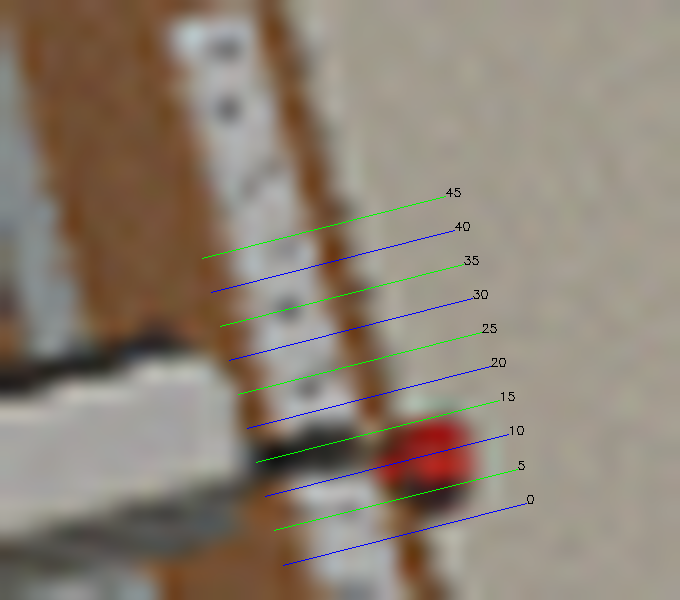

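View pics/s_q.png

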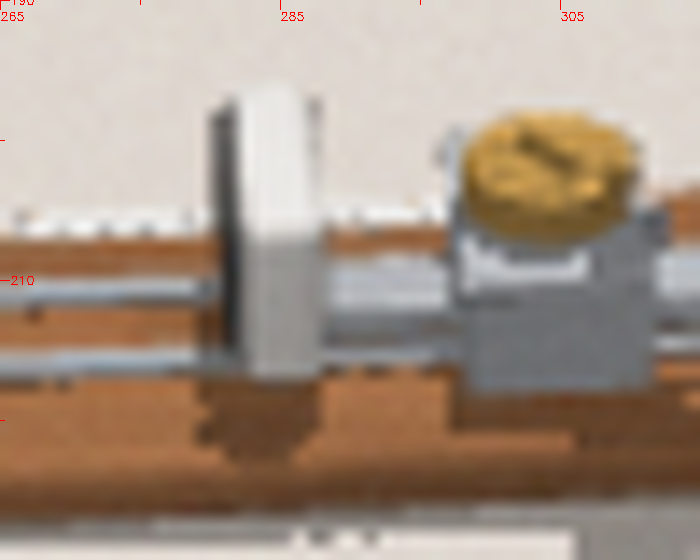

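Run:
```python
from h import *
acc=0
for i in range(8):
    f=eyes.grab_frame("top"); acc=acc+f["image"].astype(float)
im=acc/8; g=dict(f); g["image"]=np.clip(im,0,255).astype(np.uint8); save(g,"t_avg.npy")
c=im[142:164,340:364]; 
a=cv2.resize(np.clip(c*1.3,0,255).astype(np.uint8),None,fx=16,fy=16,interpolation=cv2.INTER_NEAREST)
s=load("s0.npy")["image"]; b=s[194:212,272:300]; b=cv2.resize(b,None,fx=14,fy=14,interpolation=cv2.INTER_NEAREST)
h=max(a.shape[0],b.shape[0]); P=lambda m:np.vstack([m,np.zeros((h-m.shape[0],m.shape[1],3),np.uint8)])
cv2.imwrite("pics/avg.png",np.hstack([P(a),P(b)]))
r=(im[...,2]-im[...,1]); print(r[146:160,350:362].round().astype(int))
print(im.sum(2)[146:158,346:354].round().astype(int)//3)
```

```text
[[ -1   5  45  20   4   5   6   6   6   6   7   6]
 [  0   6  38  29   5   4   6   6   5   7   7   5]
 [  0   6  27  32   9   3   6   6   7   5   6   6]
 [ -1   3  16  40  16   2   2   4   5   8   6   6]
 [  2   0   6  44  18  -2  -2   0   2   5   6   7]
 [  0   2  10  22  38  69 122 103  38   0   5   7]
 [  4   1   9  18  48  93 111 112  57  -1   6   6]
 [  0   0  -1  34 113  82 123 123  65  -1   4   6]
 [ -1   0  -3   2  32  20  38  23  16   2   7   7]
 [  4   0   0   4  25  33  19  18  12   5   7   6]
 [ 13  -1   0   4  27  32  10   3   4   6   6   6]
 [ 19  -1   1   0   6  45  19   3   6   6   6   6]
 [ 21  -2   1   0   7  46  24   4   5   7   7   6]
 [ 35  15  -1  -1   4  27  32   8   6   6   7   8]]
[[ 75 116 172 167 171 154  70 103]
 [ 74 117 172 165 169 152  92  89]
 [ 87  88 138 169 152 128 112  74]
 [139  88 140 150 117 169 134  73]
 [143  64 119 178 174 176 157  76]
 [150  77 110 137  80  77  85 120]
 [158  83  33  33  35  40  61  76]
 [140  66  39  53  74 113 160 103]
 [ 77  68  73 126 184 176 174 159]
 [ 86  87  83  95 137 156 140 161]
 [ 84  86  82  94 141 169 166 157]
 [ 82  83  82  84 126 171 166 170]]
```

View pics/avg.png

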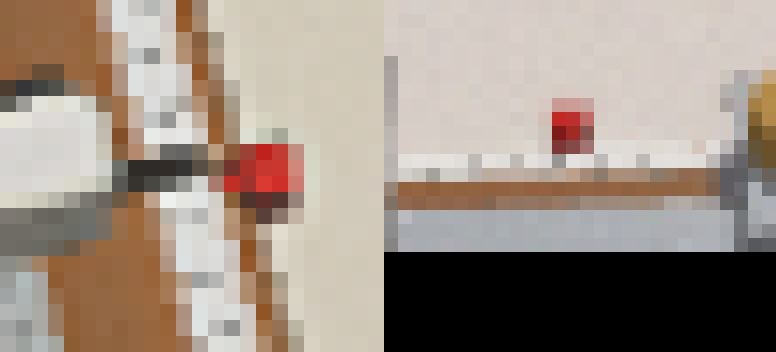

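Run:
```python
from h import *
f=load("t_avg.npy"); p=np.load("clamp.npy"); s=load("s0.npy")
def incl(X):
    d=np.array(X)-[p[0],p[1],0]; c,s_=np.cos(p[2]),np.sin(p[2]); return (1000*np.array([c*d[0]+s_*d[1],-s_*d[0]+c*d[1],d[2]])).round(1)
print("pointer",incl(at_z(f,(350,152.05),.0215)))
for z in(.018,.0215,.025): print("mark top c",z,incl(at_z(f,(356.3,152.0),z)),"sil",incl(at_z(f,(356.3,152.6),z)))
print(f["image"].astype(int).sum(2)[148:158,353:361]//3)
i=s["image"].astype(int); print((i[...,2]-i[...,1])[198:208,280:290]); print(i[198:208,280:290,2])
for uv in((285.2,201.5),(285.2,203)):
  for z in(.018,.0215,.025): print("side",uv,z,incl(at_z(s,uv,z)))
```

```text
pointer [ 14.7 -47.7  21.5]
mark top c 0.018 [ 11.2 -65.   18. ] sil [  9.5 -64.6  18. ]
mark top c 0.0215 [ 10.5 -64.7  21.5] sil [  8.8 -64.2  21.5]
mark top c 0.025 [  9.8 -64.3  25. ] sil [  8.1 -63.9  25. ]
[[ 74 118 160 153 153 155 151 152]
 [ 73 111 164 158 154 155 154 153]
 [ 76 107 167 148 125 156 154 151]
 [120  72  70  65  78 119 158 152]
 [ 75  54  67  77  77 119 160 154]
 [103  70  66  83  76 113 161 154]
 [158  74  44  47  47 104 160 154]
 [161 115  68  54  93 138 158 153]
 [157 111  84 131 167 158 154 152]
 [170 153  65 103 163 155 151 153]]
[[  9  10  10  11  11  10   9  12   8  11]
 [ 11  10  10  10   9  10   8   9  10  11]
 [ 11   9   9  10  10  12  11  10  11   9]
 [  9  10  10  14  47  47  36  10  11  11]
 [ 10   9   8  19 151 140  82   9  11   8]
 [  9   9   9   9  99 119  49   9   8  10]
 [  7   7   5  11  67  57  45   4   4   4]
 [  2   3   2   3   1   3   3   4   3   4]
 [ 17  17  14  12  18  28  26  20  28  27]
 [ 48  47  51  51  48  46  46  47  49  47]]
[[214 218 214 218 215 215 216 215 213 216]
 [213 216 212 215 216 215 213 214 218 215]
 [216 212 214 215 213 215 214 214 218 214]
 [214 218 215 215 202 204 200 213 215 218]
 [215 210 213 210 192 187 190 213 218 214]
 [215 217 214 205 126 161 134 218 217 217]
 [217 219 220 210 123 131 161 223 222 223]
 [223 190 226 219 151 227 222 190 226 223]
 [190 192 186 176 187 188 165 143 170 169]
 [146 148 148 148 142 144 146 144 148 144]]
side (285.2, 201.5) 0.018 [  9.5 -71.8  18. ]
side (285.2, 201.5) 0.0215 [  9.7 -65.9  21.5]
side (285.2, 201.5) 0.025 [  9.9 -60.   25. ]
side (285.2, 203) 0.018 [ 10.  -61.6  18. ]
side (285.2, 203) 0.0215 [ 10.2 -55.7  21.5]
side (285.2, 203) 0.025 [ 10.4 -49.9  25. ]
```

Remaining offset is about 4.3 mm (pointer 14.7, mark about 10.4).

```bash
python3 -m jog '{"offset":[[-2.1,-0.5,0],[-2.1,-0.5,0],[0,0,0],[0,0,0],[0,0,0]],"dr":[[0,0,0],[0,0,0],[0,0,0],[0,0,0],[0,0,0]],"claw":[5,5,5,5,5]}' 50
python3 - <<'E'
from h import *
acc=0
for i in range(8):
    f=eyes.grab_frame("top"); acc=acc+f["image"].astype(float)
im=acc/8; g=dict(f); g["image"]=np.clip(im,0,255).astype(np.uint8); save(g,"t_avg2.npy")
s=eyes.grab_frame("side"); save(s,"s_r.npy")
i=g["image"]; print(i.astype(int).sum(2)[148:160,346:361]//3)
a=cv2.resize(np.clip(im[138:168,335:367]*1.2,0,255).astype(np.uint8),None,fx=18,fy=18,interpolation=cv2.INTER_NEAREST)
p=np.load("clamp.npy"); from fit import tf
for x in(.0055,.0105,.0155):
    uv=((proj(f,tf(*p[:3],[(x,-.04,.0215),(x,-.075,.0215)]))-[335-.5,138-.5])*18).astype(int)
    cv2.line(a,tuple(map(int,uv[0])),tuple(map(int,uv[1])),(0,255,0),1)
cv2.imwrite("pics/avg2.png",a); print(sensors.get_obs()["eef_pos"])
E
```

```text
time_s: 23.2
eef_pos: [0.5153, -0.0447, 0.055]
ee_rot: [[-0.239, 0.971, 0.005], [0.971, 0.239, 0.001], [-0.0, 0.006, -1.0]]
contact_force: [8.7, -0.6, -7.7]
grip_width: 0.0137
[[ 75  92 137 168 152 126 110  76 117 158 155 152 152 151 153]
 [101  88 140 148 114 166 132  72 113 161 158 154 155 155 153]
 [146  64 114 172 169 171 153  72 106 166 149 123 158 156 153]
 [144  75 101 157 172 171 162 115  69  68  64  80 120 157 154]
 [156 110  93 131 133 119 101 111  52  69  75  78 118 160 155]
 [169 147  53  50  48  29  39  68  76  66  83  74 112 160 154]
 [168 141  31  39  44  54  93 129  75  47  47  45 102 160 154]
 [124  79  41  58 125 172 149 167 116  67  56  92 139 157 152]
 [ 82  85  84  99 144 172 169 158 113  84 133 165 158 154 153]
 [ 85  87  81  87 126 171 165 169 153  66 104 161 156 153 153]
 [ 79  80  83  79 116 170 165 166 151  71 108 160 155 152 152]
 [ 79  81  82  80  92 122 123 139 158 109  75 115 157 154 151]]
[ 0.51528863 -0.04462807  0.05502885]
```

View pics/avg2.png

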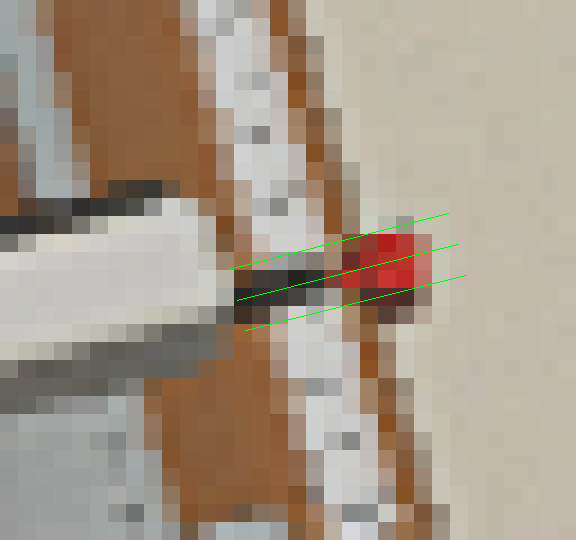

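The pointer now runs straight into the red tip: 10.6 against about 10.2 mm in the clamp frame. One last nudge and a full check.

```bash
python3 -m jog '{"offset":[[-0.4,-0.1,0],[0,0,0],[0,0,0],[0,0,0]],"dr":[[0,0,0],[0,0,0],[0,0,0],[0,0,0]],"claw":[5,5,5,5]}' 50
python3 - <<'E'
from h import *
t=eyes.grab_frame("top"); s=eyes.grab_frame("side"); cv2.imwrite("pics/tf.png",t["image"]); cv2.imwrite("pics/sf.png",s["image"])
o=sensors.get_obs(); print(o["eef_pos"],o["qvel"].round(4) if hasattr(o["qvel"],"round") else o["qvel"],o["grip_width"])
E
```

```text
time_s: 24.05
eef_pos: [0.515, -0.0447, 0.055]
ee_rot: [[-0.239, 0.971, 0.006], [0.971, 0.239, 0.001], [-0.0, 0.006, -1.0]]
contact_force: [9.9, -0.4, -9.2]
grip_width: 0.0137
[ 0.51507173 -0.04472566  0.05503695] [-0.0007 -0.0004  0.0007  0.0002  0.0004  0.0002 -0.0007] 0.013644297335597322
```

View pics/tf.png

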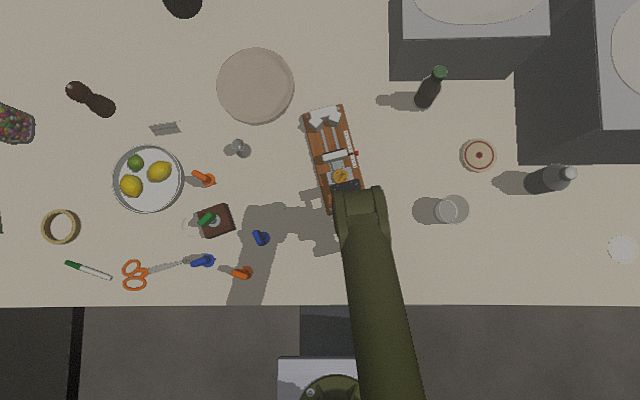

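View pics/sf.png

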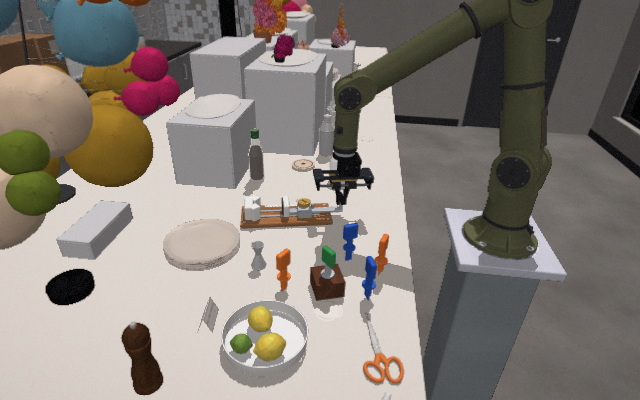

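The key stands in its holder (top (212,219), side (328,270)). The tumbler (448,209) and jigger (237,148) have not moved. The jaw is held at the mark, so I'm handing in.

```bash
python3 -c "
from bench import robot
print(robot.hand_in())"
```

```text
the job is handed in; nothing more can be done
None
```

The clamp is unlocked and open at the mark, with the gripper still holding the black handle. I handed in at about 24 s of the 64 s allowed.

- **Screw:** I turned it with the green key until it hit its stop. The yaw moment rose to 0.42 N·m, against about 0.04 N·m of friction. The jaw then pulled back about 54 mm against the spring alone, so it is unlocked.
- **Key:** It stands upright in its holder with its collar on the block, seen in the side view after release.
- **Pointer and mark:** The last detailed check put the pointer at 10.6 mm and the mark at about 10.2 mm along the clamp. I then pulled a last 0.4 mm and did not remeasure. The mark estimate varied by roughly 1 mm with its assumed height. The side camera could not check it because the jaw hid the mark.
- **Tumbler and jigger:** Both look unmoved in the final pictures.

The side camera and the arm's own position readings disagreed by about 1.2 mm in x, so I lined things up from the picture and by feel.

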